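Build the photometer's beam path on the optical rail

TASK

Set up the photometer on the optical rail: put the vial holder on the rail midway between the lamp housing and the white sphere detector, the lens midway between the lamp and the vial holder, and the slit midway between the vial holder and the sphere, each fully down on the rail and square across it. Stand the loose vial (the single one that is not in the white rack) in the holder's well, down to the bottom. Tip nothing over, and leave everything released.

Things in the scene. Friction and masses are not known exactly. Their poses are not given: they have to be found in the camera images.
- rail: aluminium optical rail fixed to the bench, 400 mm long along its y, foot 64 mm wide; origin on the bench under its middle, z up. Its upper part narrows like a roof (36 mm wide at 26 mm height, flat top 20 mm wide at 40 mm): saddles drop on it from above and centre themselves if lowered a few mm off.
- lamp: lamp housing fixed on one end of the rail (which end varies): grey upright cylinder, 52 mm diameter, black cooling fins near its top, a light port on both sides along the rail; top 144 mm above the bench. Origin on its axis over the rail's middle line, 160 mm from the rail's middle, 27 mm above the bench.
- sphere: detector fixed on the rail's other end: white ball, 72 mm diameter, a port on both sides along the rail, small plug on top; cable up to 157 mm above the bench. Origin under the ball's centre over the rail's middle line, 160 mm from the rail's middle, 27 mm above the bench.
- lens_grip (a point): loose lens, 200 g, 86 mm tall: aluminium saddle (44 mm along the rail, 54 across, 21 tall), post, round dark ring 48 mm diameter, 14 mm thick along its y, with glass set back in it. Point: ring's mid-plane, centre line, 80 mm above the underside, 6 below the top: grip the flat faces here from above. z up; mounted, y lies along the rail's y (either way round) and this point is 107 mm above the bench.
- slit_grip (a point): loose slit, 200 g, 86 mm tall: same saddle and post, dark square plate 40 mm wide, 48 tall, 10 thick along its y, steel slit jaws, knob out to 43 mm at its +x side. Point: plate's mid-plane, centre line, 80 mm above the underside, 6 below the top: grip the flat faces here from above. z up; mounted, y lies along the rail's y (either way round) and this point is 107 mm above the bench.
- holder_grip (a point): loose vial holder, 250 g, 78 mm tall: same saddle, dark block 38 mm square, 36 tall, round well 24 mm wide, 24 deep in its top. Point: block's centre, 60 mm above the underside, 18 below the top: grip the two y faces. z up; mounted, y lies along the rail's y (either way round), this point is 87 mm above the bench, the well's floor 6 mm below it.
- vial_mid (a point): loose clear vial, white cap, standing alone on the bench (those in the white rack stay), 20 mm diameter, 48 tall, 14 g. Point: its centre, 24 mm above its underside. In the well its upper 24 mm stand out, so grip it near the top, fingertips 5 mm or more above this point; fully down this point is 18 mm above the holder's point.
Mind the look-alikes: they are no part of the job. Leave any red look-alike of the part that bears lens_grip alone.

How it is judged:
At the end, for the whole second after the job is handed in: Holder, lens, slit seated on the rail (3 mm of full depth, 5 mm of mid-line, 0.06 rad upright, 0.10 square); holder 15 mm from the middle between lamp and sphere; lens 65 to 95 mm from lamp, slit 65 to 95 mm from sphere; vial in the well (7 mm of axis, 3 mm of full depth, 0.22 rad upright) (z of holder_grip in the frame of rail between 0.084 and 0.09 m and x of holder_grip in the frame of rail between -0.005 and 0.005 m and angle between the y axis of each of holder_grip, lens_grip, slit_grip and the y axis of rail, either way round below 0.1 rad and angle between each of holder_grip, lens_grip, slit_grip's own z axis and vertical below 0.06 rad and z of lens_grip in the frame of rail between 0.104 and 0.11 m and x of lens_grip in the frame of rail between -0.005 and 0.005 m and z of slit_grip in the frame of rail between 0.104 and 0.11 m and x of slit_grip in the frame of rail between -0.005 and 0.005 m and y of holder_grip in the frame of rail between -0.015 and 0.015 m and horizontal distance between lens_grip and lamp between 0.065 and 0.095 m and horizontal distance between slit_grip and sphere between 0.065 and 0.095 m and horizontal distance between vial_mid and holder_grip below 0.007 m and z of vial_mid in the frame of holder_grip between 0.015 and 0.021 m and angle between vial_mid's own z axis and vertical below 0.22 rad); the robot touches nothing.
It fails at once if the lens is tipped over (angle between lens_grip's own z axis and vertical above 0.7 rad).
It fails at once if the slit is tipped over (angle between slit_grip's own z axis and vertical above 0.7 rad).
It fails at once if the vial holder is tipped over (angle between holder_grip's own z axis and vertical above 0.7 rad).
It fails at once if the vial is tipped over (angle between vial_mid's own z axis and vertical above 0.7 rad).
It also fails if it takes over 122 s, if anything falls off the work surface, if the arm or the gripper's body presses on something with over 40 N, if the wrist force passes 120 N, or if a joint passes its speed limit or range.

ROBOT

A 6-joint arm with a two-finger parallel gripper is mounted at the origin on a cart in front of the work surface, level with it; the furniture and walls round the work are solid. World frame = base frame: x ahead of the robot, y to its left, z up, the work surface at z = 0. Lengths are in m, angles in rad, forces in N, time in s.
With the tool pointing down it reaches from about 0.35 to 0.975 m from the base axis. Payload 4.9 kg.
Tool frame: the origin (TCP) lies on the centre line of the jaws, within the pads' length; the fingertips stand manip.tcp_to_tips ahead of it and the grasp point (between the pads) lies 11 mm behind it (manip.tcp_to_tips is the distance from the TCP to the fingertips, in m); x points along the fingers, y is the direction in which the jaws open and shut, and the axes are right-handed (so a half turn about x gives the same grasp; the last joint's range is limited). The gripper opens to 85 mm and grips with 20 to 120 N. Pads are 22 mm wide; open, the fingers measure 114 mm over their backs; the gripper's body (76 mm by 85 mm) begins 54 mm behind the grasp point. The pads swing forward as they close: fully open they stand 13 mm farther back than shut.
Start: joints at [-1.349, 0.053, 1.613, -0, 1.476, -0.119], TCP at [0.209, -0.589, 0.239] pointing down, gripper open.
Joint ranges: [-3.01, 3.01], [-1.01, 2.22], [0.06, 2.58], [-1.02, 4.17], [0.09, 2.62], [-3.14, 3.14]. Speed limits (rad/s): [2.57, 2.57, 3.14, 3.14, 3.14, 3.14].

INTERFACE

Orientations are given as a unit quaternion [w, x, y, z].
In Python, from plant import status, imaging, workorder, manip gives the robot as it stands.
- The arm moves only by the tool carry_out, never from a script. Its argument "moves" is one flat list of numbers, 5 for each row, row after row: the opening, from 0 (shut) to 1 (fully open), then the shift along the tool's x, y, z in cm, then the turn about the tool's x in rad. In form: [claw, tx, ty, tz, twist, claw, tx, ty, tz, twist, ...]. A call has 1 to 12 rows; each row is the pose to reach, as a shift and turn from the pose commanded when the call began, along the tool's axes at that moment; what a row does not reach only later rows make up. A row lasts 1/12 s, in which the tool goes at most 41.7 mm and 7.16 degrees, less where a joint would pass 70% of its speed; a pose out of reach is approached as far as the arm can. A call with a gripper value outside its range is refused whole. The fingers move at their own pace and stop on an object; the grip force is fixed at half the most. Time passes only in rows, so rows that repeat a pose let the fingers close. It gives the time, the measured TCP pose, the force and the opening at its end, in the units of the state.
- status.state(): the state, without advancing time (a new reading comes with each control period).
- imaging.grab_frame(name): name is "scene" or "side" or "wrist"; returns the picture (384x512x3 uint8, red, green, blue); there is no depth.
- imaging.camera_info(name): a dict with "K" (3x3 intrinsics, pixels), "R" (3x3) and "t" (3): a world point X has camera coordinates R X + t. Camera axes: x right, y down, z forward; pixel columns grow to the right and rows downward; lengths in m; the calibration is good to about 2 mm. The wrist camera is an equidistant fisheye: a pixel r from the principal point sees the ray r / f radians off the axis. A picture is of the moment at which its call begins: read the wrist's pose just before it. camera_info takes no time and is no camera call; for the wrist camera it gives the pose at the moment of the call.
- workorder.job_done(): hands the job in, once; it reports no verdict.
The state is a dict: "time": time; "joint_pos": joint angles; "joint_vel": joint speeds; "joint_efforts": joint torques, N m; "tool_pos": TCP position; "tool_rot": TCP orientation; "contact_force": force on the tool from outside, world axes, zero at the start; "ft_torque": the same for the moment, N m; "gripper_width": opening from 0.0 (shut) to 1.0 (fully open).
Only numpy, scipy, OpenCV 4.12 (cv2) and the standard library are available. Lean on these libraries where they do the work, as an engineer would, in place of code of your own. Each camera call takes 0.05 s, during which the arm holds its last target.

## Working session

There is one attempt and no reset: what is moved stays moved. The work goes in short steps, Python scripts to look and compute and a tool call to move; the robot and the scene stay as the last step left them, time stands still between calls to the robot, and variables do not carry over. Pictures are saved under pics/ and viewed, and the job is handed in when it is done.

Besides the shell and the picture viewer there is one more tool, called after "Call:" by a JSON object that holds its "op" and its "data", one argument or row to a line. carry_out: Moves the arm, as the interface text tells. Its arguments: {"type":"object","properties":{"moves":{"type":"array","items":{"type":"number"}}},"required":["moves"]}

```bash
ls; mkdir -p pics
python3 - <<'E'
from plant import status, imaging, workorder, manip
import cv2
print(status.state()); print(manip.tcp_to_tips)
for n in ["scene","side","wrist"]:
    i=imaging.camera_info(n); print(n,i)
    f=imaging.grab_frame(n); cv2.imwrite(f"pics/{n}0.png",f[:,:,::-1])
E
```

```text
pics
{'time': 0.0, 'joint_pos': array([-1.34901328e+00,  5.33776999e-02,  1.61428076e+00,  1.34084871e-05,
        1.47599072e+00, -1.18986253e-01]), 'joint_vel': array([-9.61387690e-04,  5.34310883e-04, -1.18167701e-03,  5.82937607e-05,
       -1.16626846e-03, -1.82823512e-03]), 'joint_efforts': array([-9.83018595e-05, -3.93685305e+01, -3.70175064e+01, -2.67495977e-05,
        7.05239800e-03,  3.13711084e-06]), 'tool_pos': array([ 0.20876207, -0.58846924,  0.23805799]), 'tool_rot': array([-0.11917116, -0.69683467, -0.12062391,  0.69689996]), 'contact_force': array([ 0.07335782, -0.4467212 ,  0.37548541]), 'ft_torque': array([-0.05916831, -0.01942442,  0.01770481]), 'gripper_width': 1.002040686441724}
0.008
scene {'K': array([[381.64184349,   0.        , 254.59789682],
       [  0.        , 381.64184349, 195.93648693],
       [  0.        ,   0.        ,   1.        ]]), 'R': array([[ 0.99884415, -0.04361321, -0.02020525],
       [-0.04092128, -0.55106587, -0.83345777],
       [ 0.02521534,  0.83332124, -0.55221363]]), 't': array([-0.57019195,  0.11157581,  0.83354199])}
side {'K': array([[462.51781886,   0.        , 258.14700239],
       [  0.        , 462.51781886, 188.82961725],
       [  0.        ,   0.        ,   1.        ]]), 'R': array([[-0.68998972,  0.72375731,  0.00946264],
       [ 0.55486547,  0.53728223, -0.6351788 ],
       [-0.46479941, -0.43301635, -0.77230716]]), 't': array([ 0.37695808, -0.25753981,  1.25057705])}
wrist {'K': array([[297.31863964,   0.        , 255.25709039],
       [  0.        , 297.31863964, 188.56687333],
       [  0.        ,   0.        ,   1.        ]]), 'R': array([[ 0.33424011, -0.94248537, -0.00220837],
       [-0.90322868, -0.32098571,  0.2848616 ],
       [-0.26918674, -0.09321751, -0.95856611]]), 't': array([-0.62214362, -0.03736314,  0.37872026])}
```

View pics/scene0.png

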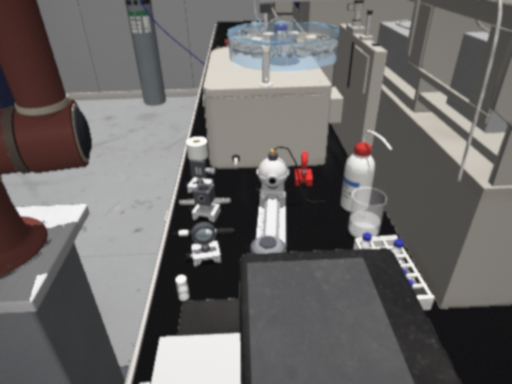

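View pics/side0.png

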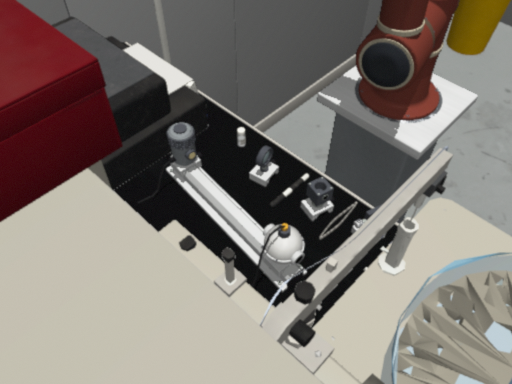

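View pics/wrist0.png

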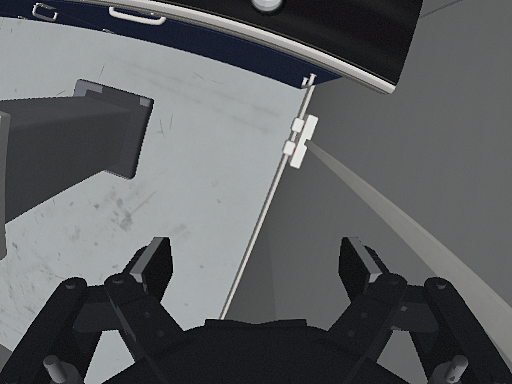

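Run:
```python
import cv2
a=cv2.imread('pics/scene0.png')[120:320,150:350]; cv2.imwrite('pics/c1.png',cv2.resize(a,(600,600),interpolation=cv2.INTER_CUBIC))
a=cv2.imread('pics/side0.png')[100:300,150:416]; cv2.imwrite('pics/c2.png',cv2.resize(a,(798,600),interpolation=cv2.INTER_CUBIC))
```

```text
(no output)
```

View pics/c1.png

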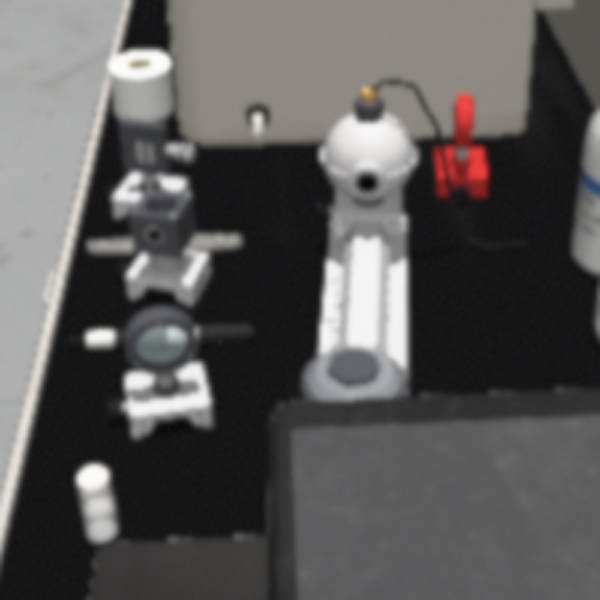

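View pics/c2.png

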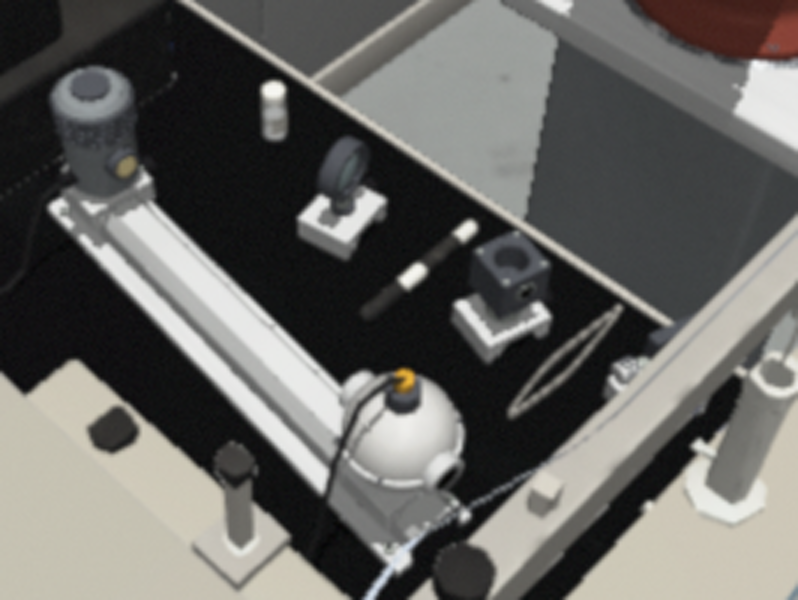

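```bash
cat > h.py <<'E'
import numpy as np, cv2
from plant import status, imaging, manip
def ray(info,u,v,fish=False):
    K,R,t=info['K'],info['R'],info['t']
    x=(u-K[0,2])/K[0,0]; y=(v-K[1,2])/K[1,1]
    if fish:
        r=np.hypot(x,y); s=np.sin(r)/r if r>1e-9 else 1
        d=np.array([x*s,y*s,np.cos(r)])
    else: d=np.array([x,y,1.])
    d=R.T@d; return -R.T@t, d/np.linalg.norm(d)
def onz(info,u,v,z,fish=False):
    c,d=ray(info,u,v,fish); return c+d*(z-c[2])/d[2]
def tri(i1,p1,i2,p2,f1=False,f2=False):
    c1,d1=ray(i1,*p1,f1); c2,d2=ray(i2,*p2,f2)
    A=np.stack([d1,-d2],1); s=np.linalg.lstsq(A,c2-c1,rcond=None)[0]
    a=c1+s[0]*d1; b=c2+s[1]*d2; return (a+b)/2, np.linalg.norm(a-b)
def proj(info,X,fish=False):
    p=info['R']@np.asarray(X)+info['t']
    if fish:
        th=np.arctan2(np.hypot(p[0],p[1]),p[2]); n=np.hypot(p[0],p[1]); q=p[:2]/n*th
    else: q=p[:2]/p[2]
    return info['K'][:2,:2]@q+info['K'][:2,2]
def snap(name,fn):
    i=imaging.camera_info(name); f=imaging.grab_frame(name)[:,:,::-1].copy(); cv2.imwrite(fn,f)
    np.savez(fn.replace('.png','.npz'),**i); return i,f
def load(fn): 
    return dict(np.load(fn))
def st():
    s=status.state(); print('t',round(s['time'],2),'pos',np.round(s['tool_pos'],4),'rot',np.round(s['tool_rot'],4),'F',np.round(s['contact_force'],1),'w',round(s['gripper_width'],3)); return s
def toolR():
    from scipy.spatial.transform import Rotation as Ro
    return Ro.from_quat(status.state()['tool_rot'],scalar_first=True).as_matrix()
E
python3 - <<'E'
from h import *
sc=imaging.camera_info('scene'); sd=imaging.camera_info('side')
S=lambda u,v:(150+u/3,120+v/3); D=lambda u,v:(150+u/3,100+v/3)
for n,a,b in [('vialtop',(94,475),(273,92)),('lenstop',(160,310),(350,142)),('holderwell',(162,192),(513,257)),('plug',(368,92),(404,378)),('lamptop',(352,365),(92,85)),('slit/holder?',(140,63),(560,490))]:
    print(n,tri(sc,S(*a),sd,D(*b)))
print('cam',-sc['R'].T@sc['t'],-sd['R'].T@sd['t'])
print('vialbot',onz(sc,*S(100,538),0),onz(sd,*D(275,135),0))
print('slitfoot',onz(sd,*D(625,375),0.02), onz(sc,*S(150,195),.02))
print('roll base',onz(sc,*S(140,63),.15))
for X in [(.2,-.3,.1),(.3,0.2,.1)]: print(proj(sc,X))
print(toolR())
E
```

```text
vialtop (array([ 0.43275346, -0.16560009,  0.0463181 ]), np.float64(0.0021130729827925783))
lenstop (array([ 0.46537127, -0.05792256,  0.08748808]), np.float64(0.009164669435196357))
holderwell (array([0.46015731, 0.09156367, 0.0837369 ]), np.float64(0.000501990483509424))
plug (array([0.6197258 , 0.12953103, 0.14348032]), np.float64(0.0028661290867660442))
lamptop (array([ 0.58461035, -0.18725397,  0.14137202]), np.float64(0.0030989233319229817))
slit/holder? (array([0.50107233, 0.2247443 , 0.09152304]), np.float64(0.14752713569020529))
cam [ 0.55308067 -0.65799052  0.54176611] [0.98426462 0.40706571 0.79867877]
vialbot [ 0.43245571 -0.17365816  0.        ] [ 0.43182862 -0.16434371  0.        ]
slitfoot [0.44211928 0.18462435 0.02      ] [0.43738789 0.19138235 0.02      ]
roll base [0.44307103 0.18115361 0.15      ]
[ -2.53576058 328.57162425]
[141.90146156 158.171124  ]
[[-3.50509181e-04  3.34225887e-01 -9.42492936e-01]
 [ 1.55576528e-03 -9.42491671e-01 -3.34226017e-01]
 [-9.99998728e-01 -1.58344708e-03 -1.89625048e-04]]
```

Run:
```python
import cv2
a=cv2.imread('pics/side0.png')[0:200,0:260]; cv2.imwrite('pics/c3.png',cv2.resize(a,(780,600),interpolation=cv2.INTER_CUBIC))
a=cv2.imread('pics/scene0.png')[220:384,120:470]; cv2.imwrite('pics/c4.png',cv2.resize(a,(800,375),interpolation=cv2.INTER_CUBIC))
```

```text
(no output)
```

View pics/c3.png

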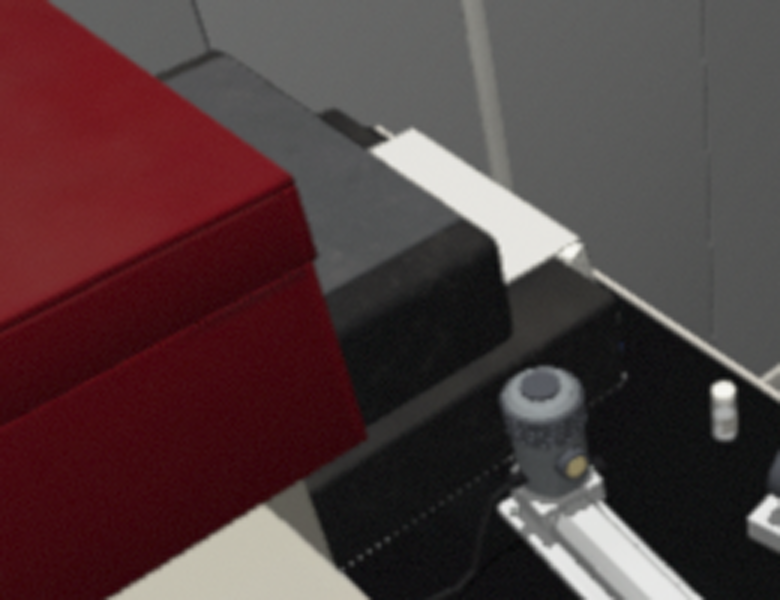

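View pics/c4.png

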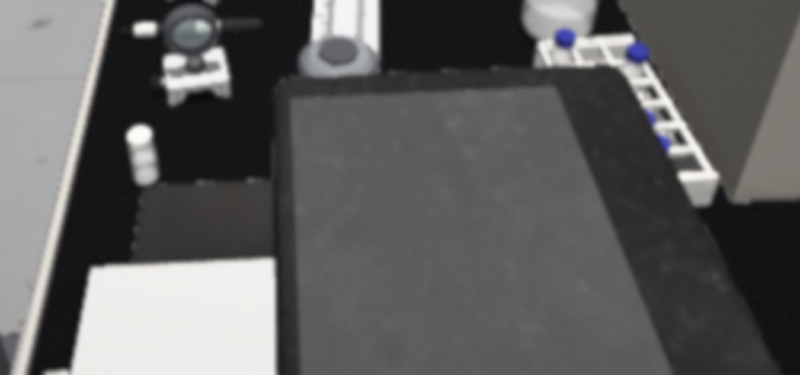

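Run:
```python
from h import *
sc=load('pics/scene0.npz') if 0 else imaging.camera_info('scene'); sd=imaging.camera_info('side')
S=lambda u,v:(120+u*350/800,220+v*164/375); D=lambda u,v:(u/3,v/3)
print('lid',tri(sc,S(283,82),sd,D(492,235)))
print('low',tri(sc,S(140,185),sd,D(612,292)))
print('white',tri(sc,S(92,268),sd,D(575,240)))
c,d=ray(sd,*D(365,437))
c2,d2=ray(sd,*D(295,185))
for z in (.1,.2,.3,.4,.5,.6): print(z,c+d*(z-c[2])/d[2],c2+d2*(z-c2[2])/d2[2])
w=imaging.camera_info('wrist'); cw=-w['R'].T@w['t']; s=st(); T=toolR()
print('cam in tool',T.T@(cw-s['tool_pos']), (T.T@w['R'].T).round(3))
```

```text
lid (array([ 0.54571779, -0.27798286,  0.19674603]), np.float64(0.005740003193424354))
low (array([ 0.45186338, -0.26591398,  0.10009077]), np.float64(0.0002176143391631421))
white (array([ 0.43218238, -0.3309149 ,  0.10439578]), np.float64(0.0003311996299208712))
0.1 [ 0.67878337 -0.27297073  0.1       ] [ 0.54369475 -0.55887008  0.1       ]
0.2 [ 0.72250607 -0.17563896  0.2       ] [ 0.60675233 -0.42061831  0.2       ]
0.3 [ 0.76622878 -0.07830718  0.3       ] [ 0.6698099  -0.28236654  0.3       ]
0.4 [0.80995148 0.01902459 0.4       ] [ 0.73286747 -0.14411476  0.4       ]
0.5 [0.85367419 0.11635637 0.5       ] [ 0.79592504 -0.00586299  0.5       ]
0.6 [0.89739689 0.21368814 0.6       ] [0.85898261 0.13238879 0.6       ]
t 0.15 pos [ 0.2088 -0.5886  0.2383] rot [-0.1193 -0.6968 -0.1205  0.6969] F [ 0.2 -0.2 -1.2] w 1.001
cam in tool [-0.1340892  -0.0017206  -0.07204123] [[ 0.    -0.285  0.959]
 [ 1.     0.    -0.   ]
 [-0.     0.959  0.285]]
```

Call:
{"op": "carry_out", "data": {
  "moves": [1,-8,0,0,0,1,-8,0,0,0,1,-10,-48.5,-39.5,0,1,-10,-48.5,-39.5,0,1,-10,-48.5,-39.5,0,1,-10,-48.5,-39.5,0,1,-10,-48.5,-39.5,0,1,-10,-48.5,-39.5,0,1,-10,-48.5,-39.5,0,1,-10,-48.5,-39.5,0,1,-10,-48.5,-39.5,0,1,-10,-48.5,-39.5,0]
}}

```text
time: 1.15
tool_pos: [0.3488, -0.1948, 0.3325]
tool_rot: [0.12, 0.697, 0.12, -0.697]
contact_force: [0.7, -0.5, 0.7]
gripper_width: 1.0
```

Run:
```python
from h import *
s=st();T=toolR();print(T.round(3)); print((T.T@(np.array([.40,0.0,.33])-s['tool_pos'])).round(3))
```

```text
t 1.15 pos [ 0.3488 -0.1948  0.3325] rot [ 0.1197  0.6971  0.1195 -0.6968] F [ 0.7 -0.5  0.7] w 1.0
[[ 0.     0.333 -0.943]
 [-0.    -0.943 -0.333]
 [-1.     0.    -0.   ]]
[ 0.002 -0.167 -0.113]
```

Call:
{"op": "carry_out", "data": {
  "moves": [1,0,-16.7,-11.3,0.45,1,0,-16.7,-11.3,0.45,1,0,-16.7,-11.3,0.45,1,0,-16.7,-11.3,0.45,1,0,-16.7,-11.3,0.45,1,0,-16.7,-11.3,0.45,1,0,-16.7,-11.3,0.45,1,0,-16.7,-11.3,0.45]
}}

```text
time: 1.82
tool_pos: [0.3994, -0.0005, 0.3323]
tool_rot: [0.037, -0.706, 0.037, 0.706]
contact_force: [0.2, -0.1, -0.4]
gripper_width: 1.001
```

Run:
```python
from h import *
s=st();T=toolR();print(T.round(3)); 
i,f=snap('wrist','pics/w1.png'); cv2.imwrite('pics/w1b.png',cv2.resize(f,(800,600),interpolation=cv2.INTER_CUBIC))
```

```text
t 1.82 pos [ 0.3994 -0.0005  0.3323] rot [ 0.0372 -0.7059  0.0374  0.7064] F [ 0.2 -0.1 -0.4] w 1.001
[[-0.001 -0.105 -0.994]
 [-0.    -0.994  0.105]
 [-1.     0.     0.001]]
```

View pics/w1b.png

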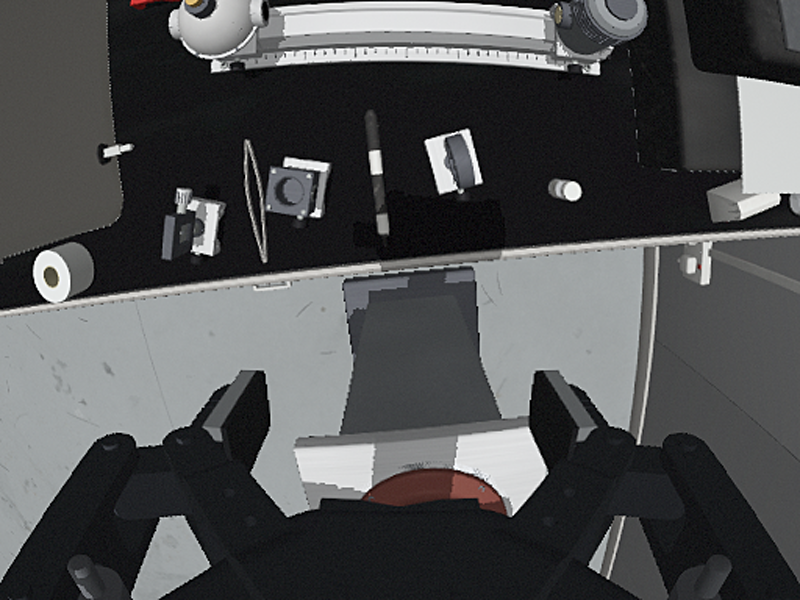

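Run:
```python
import cv2
f=cv2.imread('pics/w1.png'); a=f[70:175,95:215]; b=f[70:175,260:380]
cv2.imwrite('pics/c5.png',cv2.resize(a,(685,600),interpolation=cv2.INTER_CUBIC))
cv2.imwrite('pics/c6.png',cv2.resize(b,(685,600),interpolation=cv2.INTER_CUBIC))
cv2.imwrite('pics/c7.png',cv2.resize(f[0:60,80:430],(800,137),interpolation=cv2.INTER_CUBIC))
```

```text
(no output)
```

View pics/c5.png

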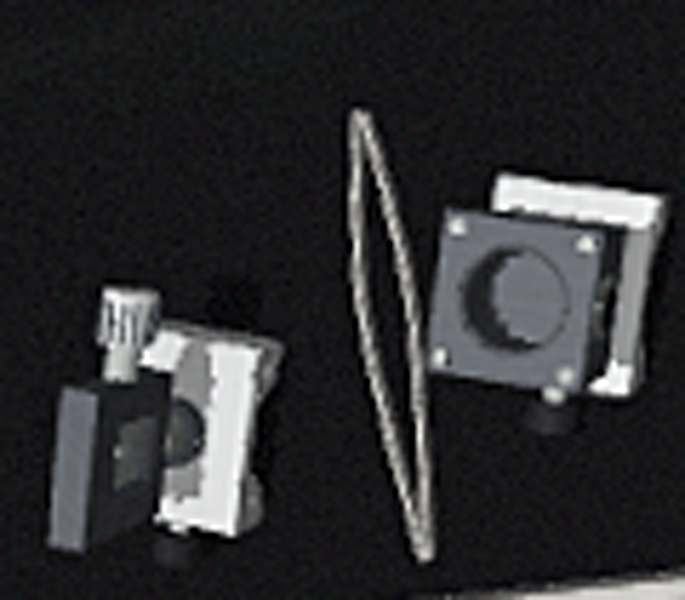

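View pics/c6.png

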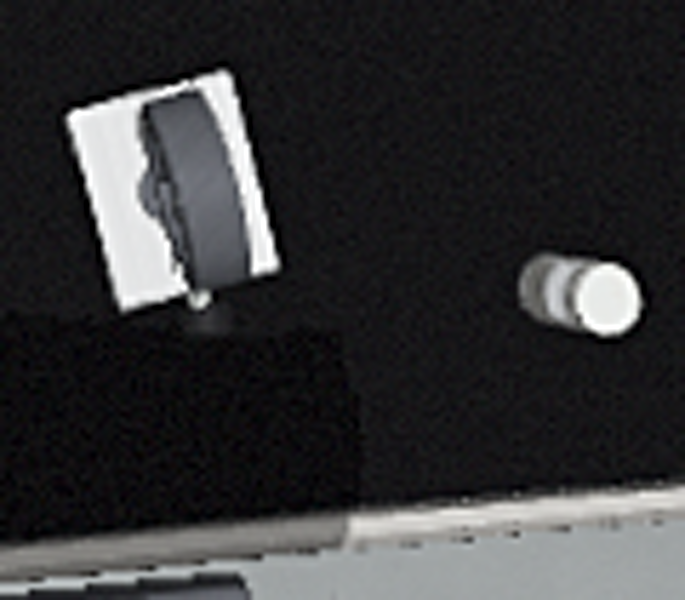

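View pics/c7.png

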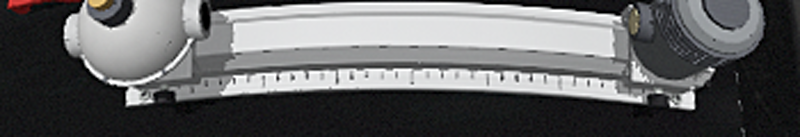

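Run:
```python
from h import *
i=load('pics/w1.npz')
A=lambda p:(95+(p[0]+.5)/5.708-.5,70+(p[1]+.5)/5.714-.5)
B=lambda p:(260+(p[0]+.5)/5.708-.5,70+(p[1]+.5)/5.714-.5)
C=lambda p:(80+(p[0]+.5)/2.286-.5,(p[1]+.5)/2.286-.5)
def q(n,f,pts,z):
    P=np.array([onz(i,*f(p),z,True) for p in pts])
    print(n,P.mean(0).round(4)); 
    for k in range(len(P)):
        d=P[(k+1)%len(P)]-P[k]; print('  ',P[k].round(4),'len',np.linalg.norm(d).round(4),'ang',np.degrees(np.arctan2(d[1],d[0])).round(1))
q('holder',A,[(447,210),(607,228),(585,392),(430,362)],.078)
q('lens',B,[(68,117),(230,72),(283,268),(122,312)],.021)
q('slit',A,[(63,385),(100,390),(83,550),(50,543)],.086)
q('vial',B,[(610,300)],.048)
q('rail',C,[(127,105),(695,107)],.0)
c=-i['R'].T@i['t'];print(c)
sc=imaging.camera_info('scene'); sd=imaging.camera_info('side')
```

```text
holder [0.4568 0.0882 0.078 ]
   [0.4797 0.1019 0.078 ] len 0.0384 ang -104.7
   [0.47   0.0647 0.078 ] len 0.0385 ang 164.6
   [0.4328 0.0749 0.078 ] len 0.0382 ang 71.6
   [0.4449 0.1112 0.078 ] len 0.036 ang -14.9
lens [ 0.4645 -0.0586  0.021 ]
   [ 0.4866 -0.0324  0.021 ] len 0.044 ang -79.1
   [ 0.4949 -0.0757  0.021 ] len 0.0535 ang -169.9
   [ 0.4422 -0.085   0.021 ] len 0.0443 ang 100.4
   [ 0.4342 -0.0414  0.021 ] len 0.0531 ang 9.8
slit [0.4339 0.2066 0.086 ]
   [0.4546 0.2053 0.086 ] len 0.0106 ang -105.8
   [0.4517 0.195  0.086 ] len 0.0408 ang 160.9
   [0.4132 0.2083 0.086 ] len 0.0098 ang 71.9
   [0.4162 0.2176 0.086 ] len 0.0403 ang -17.8
vial [ 0.4303 -0.1662  0.048 ]
   [ 0.4303 -0.1662  0.048 ] len 0.0 ang 0.0
rail [ 0.5724 -0.0253  0.    ]
   [0.5935 0.1761 0.    ] len 0.405 ang -96.0
   [ 0.5513 -0.2267  0.    ] len 0.405 ang 84.0
[ 0.47056474 -0.00659343  0.46636061]
```

```bash
cat >> h.py <<'E'
from scipy.spatial.transform import Rotation as Ro
def plan(x,y,z,yaw):
    """shift in tool cm and twist to reach TCP x,y,z with tool-y yaw (deg)"""
    s=status.state(); T=Ro.from_quat(s['tool_rot'],scalar_first=True).as_matrix()
    d=T.T@(np.array([x,y,z])-s['tool_pos'])*100
    a=np.degrees(np.arctan2(T[1,1],T[0,1])); tw=-(((yaw-a+180)%360)-180)
    print('now',s['tool_pos'].round(4),'yaw',a.round(2),'F',s['contact_force'].round(1),'w',round(s['gripper_width'],3),'-> shift',d.round(2),'twist',np.radians(tw).round(3),'rows',np.linalg.norm(d)/4.17, abs(tw)/7.16)
E
python3 - <<'E'
from h import *
plan(.4568,.0882,.17,-105.5)
i=load('pics/w1.npz'); sc=imaging.camera_info('scene')
print(tri(sc,(196.7,141),i,(34,177),False,True))
# beige box front
print(onz(sc,205,160,0),onz(sc,325,163,0))
E
```

```text
now [ 0.3993 -0.0014  0.3323] yaw -96.17 F [ 0.6 -0.  -0.2] w 0.999 -> shift [16.23 -9.54 -4.76] twist 0.163 rows 4.655294099922155 1.3023744692922372
(array([0.41230967, 0.39802505, 0.04869792]), np.float64(0.004821503292430891))
[0.43723063 0.36650732 0.        ] [0.79150273 0.31899367 0.        ]
```

Call:
{"op": "carry_out", "data": {
  "moves": [1,16.2,-9.5,-4.8,0.163,1,16.2,-9.5,-4.8,0.163,1,16.2,-9.5,-4.8,0.163,1,16.2,-9.5,-4.8,0.163,1,16.2,-9.5,-4.8,0.163,1,16.2,-9.5,-4.8,0.163,1,16.2,-9.5,-4.8,0.163,1,16.2,-9.5,-4.8,0.163]
}}

```text
time: 2.53
tool_pos: [0.4583, 0.0863, 0.1721]
tool_rot: [-0.096, 0.701, -0.097, -0.7]
contact_force: [1.4, 0.3, 0.8]
gripper_width: 1.001
```

Run:
```python
from h import *
plan(.4568,.0882,.054,-105.5)
i,f=snap('wrist','pics/w2.png'); cv2.imwrite('pics/w2b.png',cv2.resize(f,(800,600),interpolation=cv2.INTER_CUBIC))
```

```text
now [0.4583 0.0863 0.1721] yaw -105.7 F [1.4 0.3 0.8] w 1.001 -> shift [11.81 -0.15  0.22] twist -0.003 rows 2.8328730759245198 0.027767026014062432
```

View pics/w2b.png

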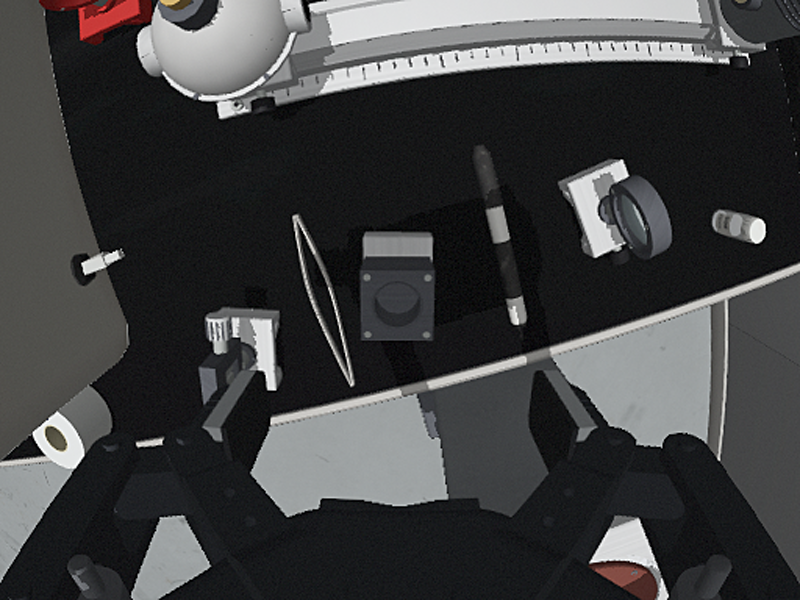

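```bash
cat >> h.py <<'E'
def quad(i,pts,z,sc=1.5625):
    P=np.array([onz(i,(p[0]+.5)/sc-.5,(p[1]+.5)/sc-.5,z,True) for p in pts])
    print('mean',P.mean(0).round(4))
    for k in range(len(P)):
        d=P[(k+1)%len(P)]-P[k]; print('  ',P[k].round(4),'len',np.linalg.norm(d).round(4),'ang',np.degrees(np.arctan2(d[1],d[0])).round(1))
    return P.mean(0)
E
python3 - <<'E'
from h import *
i=load('pics/w2.npz')
m=quad(i,[(362,267),(435,267),(434,341),(360,341)],.078)
plan(*m[:2],.054,-105.5)
E
```

```text
mean [0.4569 0.0887 0.078 ]
   [0.4811 0.1006 0.078 ] len 0.0369 ang -105.7
   [0.4711 0.0651 0.078 ] len 0.0402 ang 164.9
   [0.4323 0.0756 0.078 ] len 0.0393 ang 74.3
   [0.4429 0.1134 0.078 ] len 0.0403 ang -18.6
now [0.4587 0.0863 0.1729] yaw -105.71 F [-0.4  1.2  1.9] w 1.003 -> shift [11.89 -0.17  0.28] twist -0.004 rows 2.852266100579978 0.028831846062885722
```

Call:
{"op": "carry_out", "data": {
  "moves": [1,9,-0.2,0.2,0,1,9,-0.2,0.2,0,1,9,-0.2,0.2,0,1,11.8,-0.2,0.2,0,1,11.8,-0.2,0.2,0,1,11.8,-0.2,0.2,0,1,11.8,-0.2,0.2,0]
}}

```text
time: 3.17
tool_pos: [0.458, 0.0897, 0.0554]
tool_rot: [-0.096, 0.702, -0.096, -0.699]
contact_force: [-0.4, -0.0, 0.6]
gripper_width: 0.998
```

Run:
```python
from h import *
plan(.4569,.0885,.054,-105.5)
i,f=snap('wrist','pics/w3.png'); cv2.imwrite('pics/w3b.png',cv2.resize(f,(800,600),interpolation=cv2.INTER_CUBIC))
st()
```

```text
now [0.458  0.0897 0.0554] yaw -105.63 F [-0.4 -0.   0.6] w 0.998 -> shift [0.14 0.15 0.08] twist -0.002 rows 0.052980702545222066 0.017754723031511627
t 3.22 pos [0.4583 0.0899 0.0557] rot [-0.0963  0.7022 -0.0958 -0.6989] F [-0.9  0.2 -0.5] w 0.997
```

View pics/w3b.png

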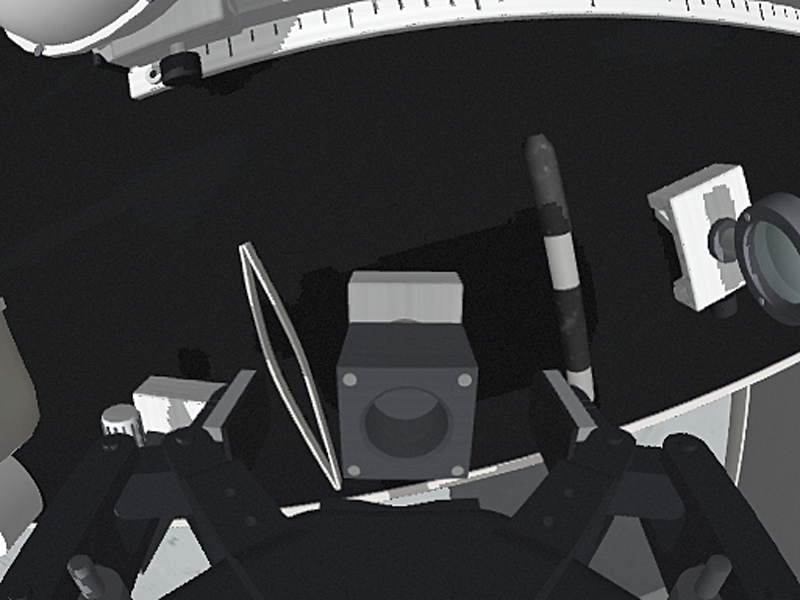

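Call:
{"op": "carry_out", "data": {
  "moves": [0,0,0,0,0,0,0,0,0,0,0,0,0,0,0,0,0,0,0,0,0,0,0,0,0,0,0,0,0,0,0,0,0,0,0,0,0,0,0,0]
}}

```text
time: 3.88
tool_pos: [0.4566, 0.09, 0.0533]
tool_rot: [-0.096, 0.701, -0.096, -0.7]
contact_force: [-1.4, -1.0, 6.2]
gripper_width: 0.437
```

Run:
```python
from h import *
plan(.6042,-.0286,.19,-96)
```

```text
now [0.4566 0.09   0.0533] yaw -105.59 F [-1.4 -1.   6.2] w 0.437 -> shift [-13.66   7.46 -17.41] twist -0.167 rows 5.60094894953022 1.338973354250721
```

Call:
{"op": "carry_out", "data": {
  "moves": [0,-6,0,0,0,0,-13.7,0,0,0,0,-13.7,0,0,0,0,-13.7,0,0,0,0,-13.7,7.5,-17.4,-0.167,0,-13.7,7.5,-17.4,-0.167,0,-13.7,7.5,-17.4,-0.167,0,-13.7,7.5,-17.4,-0.167,0,-13.7,7.5,-17.4,-0.167,0,-13.7,7.5,-17.4,-0.167,0,-13.7,7.5,-17.4,-0.167,0,-13.7,7.5,-17.4,-0.167]
}}

```text
time: 4.88
tool_pos: [0.6023, -0.0284, 0.1875]
tool_rot: [0.037, -0.705, 0.037, 0.707]
contact_force: [-0.1, -0.0, -2.5]
gripper_width: 0.433
```

Run:
```python
from h import *
plan(.6042,-.0286,.19,-96)
i,f=snap('wrist','pics/w4.png'); cv2.imwrite('pics/w4b.png',cv2.resize(f,(800,600),interpolation=cv2.INTER_CUBIC))
i,f=snap('scene','pics/s4.png'); cv2.imwrite('pics/s4b.png',cv2.resize(f[100:300,150:350],(600,600),interpolation=cv2.INTER_CUBIC))
```

```text
now [ 0.6023 -0.0284  0.1875] yaw -96.02 F [-0.1 -0.  -2.5] w 0.433 -> shift [-0.25  0.   -0.19] twist -0.0 rows 0.07674539725376317 0.0033576438135127277
```

View pics/w4b.png

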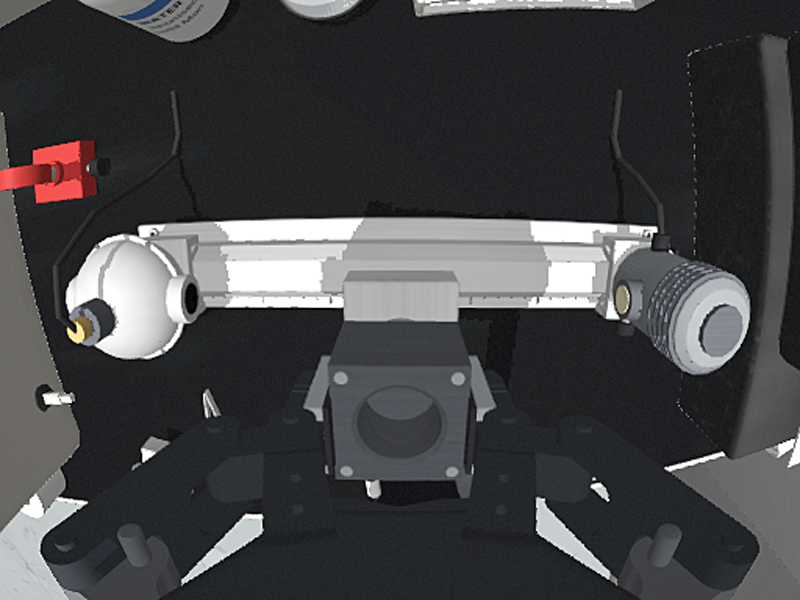

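View pics/s4b.png

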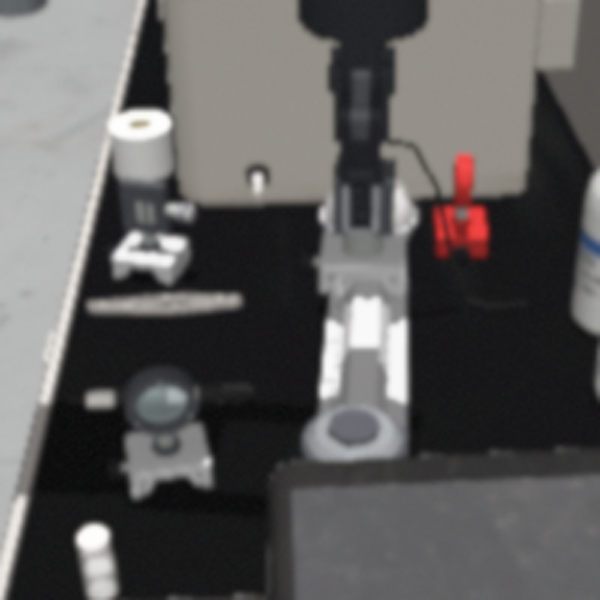

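Run:
```python
import cv2
f=cv2.imread('pics/w4.png')
cv2.imwrite('pics/c8.png',cv2.resize(f[130:205,80:240],(800,375),interpolation=cv2.INTER_CUBIC))
cv2.imwrite('pics/c9.png',cv2.resize(f[130:205,280:440],(800,375),interpolation=cv2.INTER_CUBIC))
```

```text
(no output)
```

View pics/c8.png

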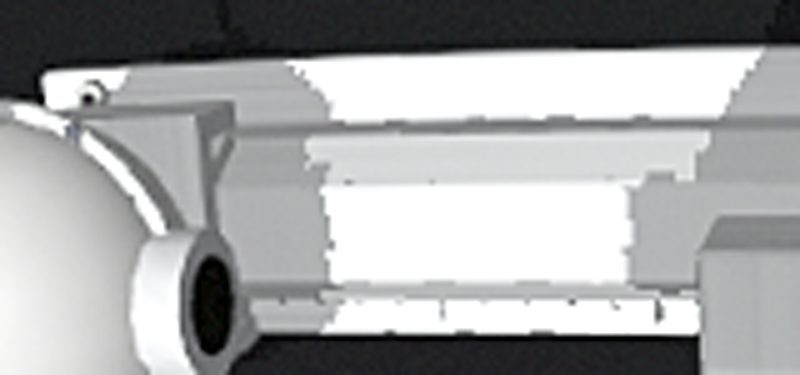

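View pics/c9.png

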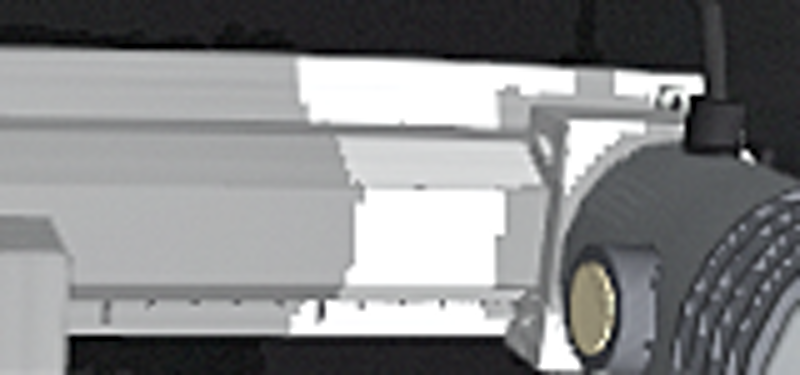

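Run:
```python
from h import *
i=load('pics/w4.npz')
L=lambda u,v:(80+(u+.5)/5-.5,130+(v+.5)/5-.5); R=lambda u,v:(280+(u+.5)/5-.5,130+(v+.5)/5-.5)
a=onz(i,*L(500,183),.04,True);b=onz(i,*R(420,188),.04,True)
c=onz(i,*L(500,284),.04,True);d=onz(i,*R(420,287),.04,True)
for p,q in ((a,b),(c,d)):
    v=p-q; print(p.round(4),q.round(4),np.degrees(np.arctan2(v[1],v[0])))
n=np.array([np.sin(np.radians(84)),-np.cos(np.radians(84))])
M=np.array([.6042,-.0286])
for p in (a,b,c,d): print('perp',((p[:2]-M)@n).round(4))
for z in (0,.008,.012):
    e=onz(i,*L(43,72),z,True);f=onz(i,*R(705,75),z,True); print(z,e.round(4),f.round(4),'mid',((e+f)/2).round(4),np.linalg.norm(e-f), ((e+f)[:2]/2-M)@n)
```

```text
[0.6203 0.0465 0.04  ] [ 0.6005 -0.137   0.04  ] 83.83396302808785
[0.5997 0.0501 0.04  ] [ 0.5795 -0.1369  0.04  ] 83.81067016923373
perp 0.0082
perp 0.0076
perp -0.0127
perp -0.0133
0 [0.655  0.1716 0.    ] [ 0.6118 -0.2292  0.    ] mid [ 0.6334 -0.0288  0.    ] 0.4031087224969654 0.029045445921993117
0.008 [0.6554 0.1665 0.008 ] [ 0.6134 -0.2243  0.008 ] mid [ 0.6344 -0.0289  0.008 ] 0.39307190952640075 0.03006261975000764
0.012 [0.6557 0.1639 0.012 ] [ 0.6141 -0.2219  0.012 ] mid [ 0.6349 -0.029   0.012 ] 0.3880535030411185 0.030571206664015013
```

Run:
```python
from h import *
i=load('pics/w4.npz')
m=quad(i,[(341,379),(458,379),(458,470),(347,471)],.2122)
m=quad(i,[(331,364),(474,363),(473,480),(330,480)],.2122)
plan(.6020,-.0285,.081,-96.1)
```

```text
mean [ 0.6027 -0.0276  0.2122]
   [ 0.6197 -0.0134  0.2122] len 0.0309 ang -96.0
   [ 0.6164 -0.0441  0.2122] len 0.0307 ang 177.3
   [ 0.5858 -0.0427  0.2122] len 0.0327 ang 84.6
   [ 0.5889 -0.0102  0.2122] len 0.031 ang -6.0
mean [ 0.6029 -0.0279  0.2122]
   [ 0.6243 -0.0115  0.2122] len 0.0373 ang -95.6
   [ 0.6206 -0.0486  0.2122] len 0.0395 ang 177.8
   [ 0.5811 -0.0471  0.2122] len 0.0429 ang 83.9
   [ 0.5857 -0.0044  0.2122] len 0.0392 ang -10.3
now [ 0.6024 -0.028   0.1885] yaw -95.97 F [ 0.4 -0.1 -3.6] w 0.439 -> shift [1.075e+01 6.000e-02 1.000e-02] twist 0.002 rows 2.5780614158504855 0.018477979550487758
```

Call:
{"op": "carry_out", "data": {
  "moves": [0,4,0,0,0,0,7,0,0,0,0,8.5,0,0,0,0,9.5,0,0,0,0,10.2,0,0,0,0,10.6,0,0,0,0,10.6,0,0,0,0,10.6,0,0,0]
}}

```text
time: 5.65
tool_pos: [0.6045, -0.029, 0.0851]
tool_rot: [-0.037, 0.707, -0.037, -0.705]
contact_force: [1.1, 0.6, -3.8]
gripper_width: 0.432
```

Run:
```python
from h import *
plan(.6020,-.0285,.0803,-96.1)
```

```text
now [ 0.6045 -0.029   0.0851] yaw -96.01 F [ 1.1  0.6 -3.8] w 0.432 -> shift [ 0.48 -0.02  0.26] twist 0.001 rows 0.1296896728079546 0.011872007537526763
```

Call:
{"op": "carry_out", "data": {
  "moves": [0,0.2,0,0.1,0,0,0.4,0,0.1,0,0,0.5,0,0.1,0,0,0.5,0,0.1,0,0,0.5,0,0.1,0]
}}

```text
time: 6.07
tool_pos: [0.6034, -0.029, 0.0803]
tool_rot: [-0.037, 0.707, -0.037, -0.706]
contact_force: [-2.2, 0.8, 5.8]
gripper_width: 0.435
```

Run:
```python
from h import *
plan(.6020,-.0285,.0803,-96.1)
```

```text
now [ 0.6034 -0.029   0.0803] yaw -96.03 F [-2.2  0.8  5.8] w 0.435 -> shift [-0.   -0.04  0.14] twist 0.001 rows 0.03515477088586502 0.01023013920032249
```

Call:
{"op": "carry_out", "data": {
  "moves": [0,0.2,0,0.1,0,0,0.2,0,0.1,0,0,0.2,0,0.1,0]
}}

```text
time: 6.32
tool_pos: [0.6034, -0.0291, 0.0803]
tool_rot: [-0.037, 0.707, -0.037, -0.705]
contact_force: [-5.0, 0.9, 12.4]
gripper_width: 0.437
```

Call:
{"op": "carry_out", "data": {
  "moves": [0.5,-0.1,0,0,0,0.7,-0.1,0,0,0,0.7,-0.1,0,0,0,0.7,-0.1,0,0,0,0.7,-0.1,0,0,0]
}}

```text
time: 6.73
tool_pos: [0.6014, -0.0287, 0.0771]
tool_rot: [0.037, -0.706, 0.037, 0.706]
contact_force: [0.6, -0.2, 0.5]
gripper_width: 0.7
```

Call:
{"op": "carry_out", "data": {
  "moves": [0.7,-3,0,0,0,0.7,-6,0,0,0,0.7,-10,0,0,0,0.7,-10,0,0,0,0.7,-10,0,0,0,0.7,-10,0,0,0,0.7,-10,0,0,0]
}}

```text
time: 7.32
tool_pos: [0.6006, -0.0286, 0.1756]
tool_rot: [0.037, -0.705, 0.037, 0.707]
contact_force: [-0.6, 0.3, -1.3]
gripper_width: 0.7
```

Run:
```python
from h import *
plan(.4303,-.1662,.16,-96.1)
i,f=snap('wrist','pics/w5.png'); cv2.imwrite('pics/w5b.png',cv2.resize(f,(800,600),interpolation=cv2.INTER_CUBIC))
i,f=snap('side','pics/d5.png'); cv2.imwrite('pics/d5b.png',cv2.resize(f[100:300,150:416],(798,600),interpolation=cv2.INTER_CUBIC))
```

```text
now [ 0.6006 -0.0286  0.1756] yaw -96.03 F [-0.6  0.3 -1.3] w 0.7 -> shift [ 1.6  15.47 15.48] twist 0.001 rows 5.263204553126349 0.009978409646063807
```

View pics/w5b.png

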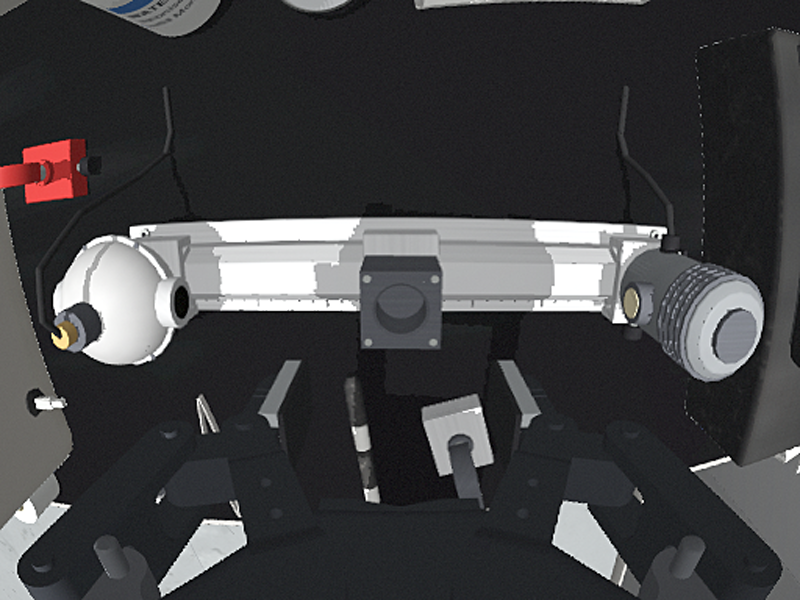

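View pics/d5b.png

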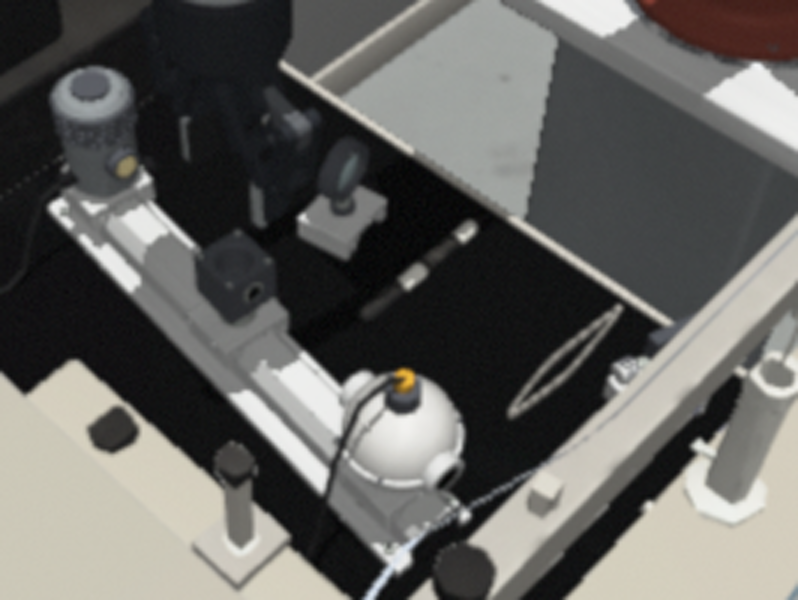

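Call:
{"op": "carry_out", "data": {
  "moves": [0.6,0,15.5,15.5,0,0.6,0,15.5,15.5,0,0.6,0,15.5,15.5,0,0.6,0,15.5,15.5,0,0.6,0,15.5,15.5,0,0.6,1.6,15.5,15.5,0,0.6,1.6,15.5,15.5,0,0.6,1.6,15.5,15.5,0,0.6,1.6,15.5,15.5,0]
}}

```text
time: 8.17
tool_pos: [0.4316, -0.1661, 0.1614]
tool_rot: [0.037, -0.706, 0.037, 0.706]
contact_force: [1.4, 0.8, 0.5]
gripper_width: 0.598
```

Run:
```python
from h import *
i=load('pics/w5.npz')
print('holder');quad(i,[(361,268),(441,268),(441,348),(361,348)],.105)
plan(.4303,-.1662,.038,-96.1)
i,f=snap('wrist','pics/w6.png'); cv2.imwrite('pics/w6b.png',cv2.resize(f,(800,600),interpolation=cv2.INTER_CUBIC))
```

```text
holder
mean [ 0.6039 -0.0284  0.105 ]
   [ 0.6253 -0.0124  0.105 ] len 0.0363 ang -96.0
   [ 0.6215 -0.0485  0.105 ] len 0.0393 ang 175.6
   [ 0.5823 -0.0454  0.105 ] len 0.0383 ang 84.0
   [ 0.5864 -0.0073  0.105 ] len 0.0393 ang -7.5
now [ 0.4316 -0.1661  0.1614] yaw -96.0 F [1.4 0.8 0.5] w 0.598 -> shift [12.34  0.03  0.12] twist 0.002 rows 2.95841437617544 0.01380386039158306
```

View pics/w6b.png

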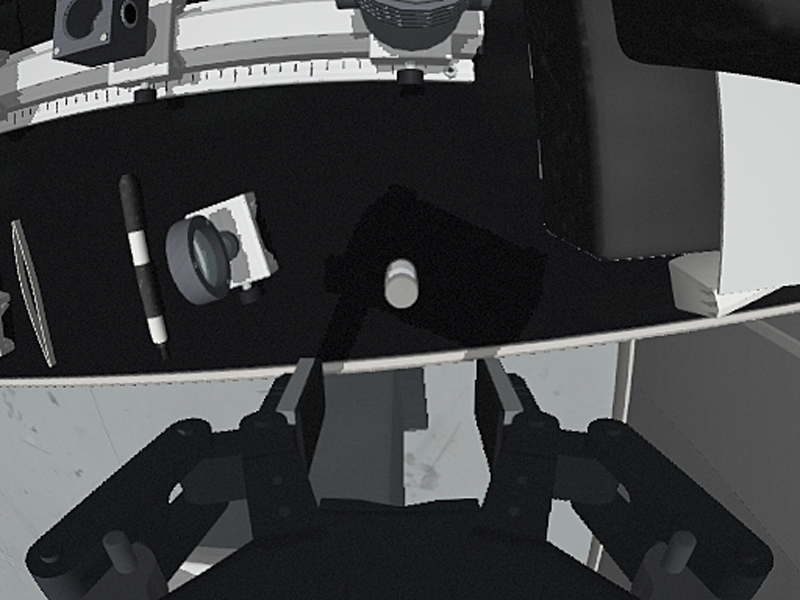

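Run:
```python
from h import *
i=load('pics/w6.npz')
a=(lambda u,v:onz(i,(u+.5)/1.5625-.5,(v+.5)/1.5625-.5,.048,True))(401,292); print(a)
plan(a[0],a[1],.038,-96.1)
```

```text
[ 0.43094003 -0.16562158  0.048     ]
now [ 0.432  -0.1661  0.1618] yaw -95.97 F [ 0.1 -1.2  0.7] w 0.595 -> shift [12.38 -0.04  0.11] twist 0.002 rows 2.96944363920651 0.018811959191973166
```

Call:
{"op": "carry_out", "data": {
  "moves": [0.6,4,0,0.1,0,0.6,8,0,0.1,0,0.6,11,0,0.1,0,0.6,12.3,0,0.1,0,0.6,12.3,0,0.1,0,0.6,12.3,0,0.1,0,0.6,12.3,0,0.1,0]
}}

```text
time: 8.8
tool_pos: [0.432, -0.1669, 0.0404]
tool_rot: [-0.036, 0.707, -0.037, -0.705]
contact_force: [1.2, -0.3, 0.3]
gripper_width: 0.602
```

Run:
```python
from h import *
plan(.4309,-.1656,.038,-96.1)
i,f=snap('wrist','pics/w7.png'); cv2.imwrite('pics/w7b.png',f[150:384,100:420].repeat(2,0).repeat(2,1))
```

```text
now [ 0.432  -0.1669  0.0404] yaw -95.96 F [ 1.2 -0.3  0.3] w 0.602 -> shift [ 0.24 -0.11  0.12] twist 0.002 rows 0.0693641031118211 0.019773088998731377
```

View pics/w7b.png

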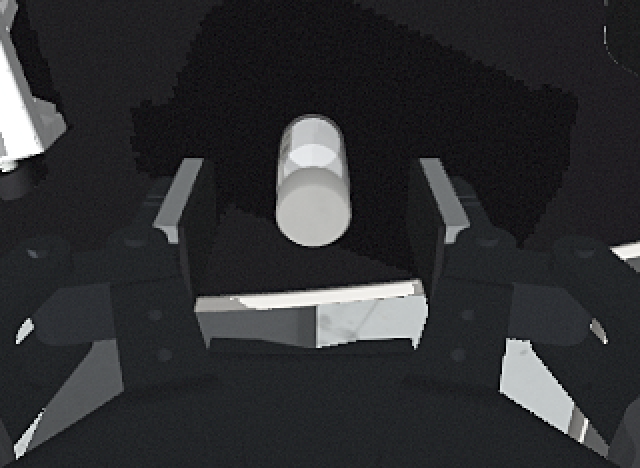

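Call:
{"op": "carry_out", "data": {
  "moves": [0.4,0.1,-0.1,0.1,0,0.3,0.1,-0.1,0.1,0,0.2,0.1,-0.1,0.1,0,0,0.1,-0.1,0.1,0,0,0.1,-0.1,0.1,0,0,0.1,-0.1,0.1,0,0,0.1,-0.1,0.1,0]
}}

```text
time: 9.43
tool_pos: [0.4301, -0.166, 0.0387]
tool_rot: [-0.037, 0.707, -0.038, -0.706]
contact_force: [-0.2, 0.2, 6.2]
gripper_width: 0.188
```

Call:
{"op": "carry_out", "data": {
  "moves": [0,-4,0,0,0,0,-8,0,0,0,0,-12,0,0,0,0,-14,0,0,0,0,-14,0,0,0,0,-14,0,0,0,0,-14,0,0,0]
}}

```text
time: 10.02
tool_pos: [0.4285, -0.165, 0.1761]
tool_rot: [0.038, -0.705, 0.037, 0.707]
contact_force: [-0.4, 0.5, -0.6]
gripper_width: 0.183
```

Run:
```python
from h import *
plan(.6035,-.0284,.20,-96.1)
i,f=snap('wrist','pics/w8.png'); cv2.imwrite('pics/w8b.png',f[150:384,100:420].repeat(2,0).repeat(2,1))
```

```text
now [ 0.4285 -0.165   0.1761] yaw -96.03 F [-0.4  0.5 -0.6] w 0.183 -> shift [ -2.41 -15.42 -15.96] twist 0.001 rows 5.354342906907195 0.009245144883146818
```

View pics/w8b.png

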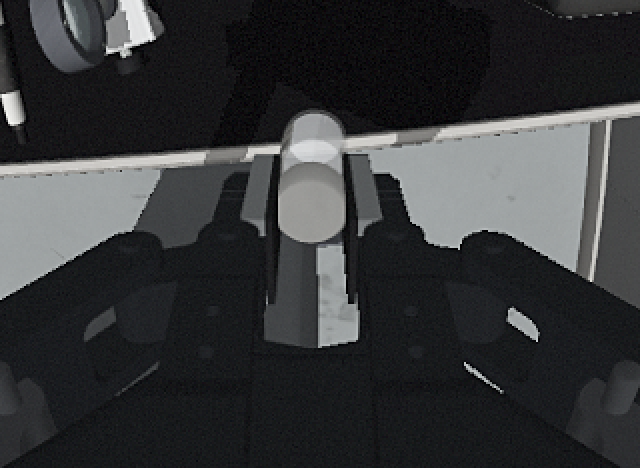

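Run:
```python
from h import *
i=load('pics/w8.npz')
f=cv2.imread('pics/w8.png')[190:290,190:330]; cv2.imwrite('pics/w8c.png',cv2.resize(f,(798,570),interpolation=cv2.INTER_CUBIC))
for u,v in ((312,203),(312,165),(312,242)):
    p=onz(i,100+u/2,150+v/2,.1854,True); print(p, toolR().T@(p-np.array([.4285,-.165,.1761])))
```

```text
[ 0.43165108 -0.16426634  0.1854    ] [-0.00930861 -0.0010757  -0.00302494]
[ 0.44163327 -0.16531122  0.1854    ] [-0.00934263 -0.001086   -0.01306161]
[ 0.42064687 -0.16311553  0.1854    ] [-0.00927111 -0.0010633   0.00803921]
```

View pics/w8c.png

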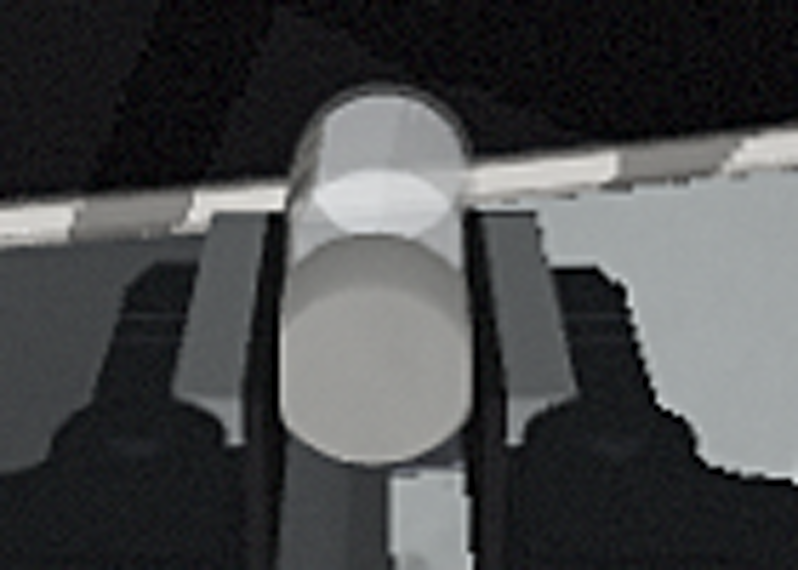

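Call:
{"op": "carry_out", "data": {
  "moves": [0,-2,-15.4,-16,0,0,-2,-15.4,-16,0,0,-2,-15.4,-16,0,0,-2,-15.4,-16,0,0,-2,-15.4,-16,0,0,-2,-15.4,-16,0,0,-2,-15.4,-16,0,0,-2,-15.4,-16,0,0,-2,-15.4,-16,0,0,-2,-15.4,-16,0]
}}

```text
time: 10.9
tool_pos: [0.6032, -0.0299, 0.1963]
tool_rot: [0.038, -0.705, 0.038, 0.707]
contact_force: [0.6, -0.1, 0.2]
gripper_width: 0.188
```

Run:
```python
from h import *
plan(.6035,-.0283,.155,-96.1)
i,f=snap('wrist','pics/w9.png'); cv2.imwrite('pics/w9b.png',cv2.resize(f[150:320,160:350],(670,600),interpolation=cv2.INTER_CUBIC))
```

```text
now [ 0.6032 -0.0299  0.1963] yaw -96.1 F [ 0.6 -0.1  0.2] w 0.188 -> shift [ 4.13 -0.16 -0.02] twist -0.0 rows 0.9918958699082547 5.736944151566497e-05
```

View pics/w9b.png

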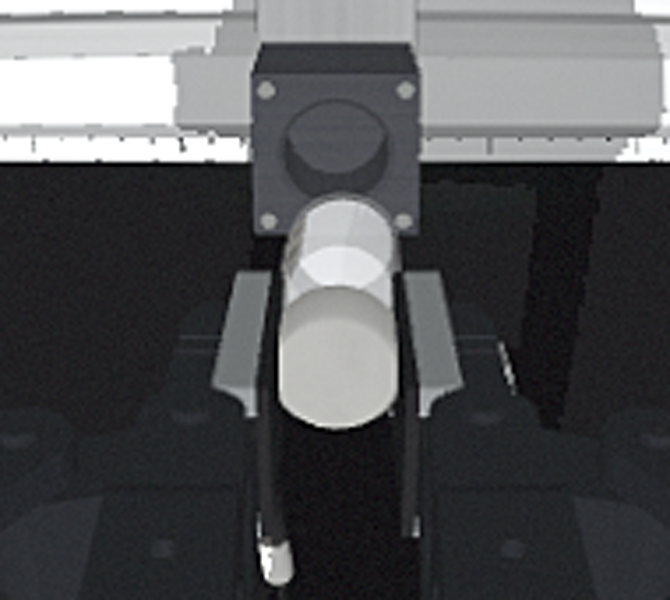

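Run:
```python
from h import *
i=load('pics/w9.npz')
k=670/190
P=lambda u,v,z:onz(i,160+(u+.5)/k-.5,150+(v+.5)/k-.5,z,True)
w=np.mean([P(*p,.105) for p in [(266,90),(406,90),(404,221),(268,221)]],0); print('well',w)
c=P(338,428,.2056)+np.array([.0095,-.001,0]); print('cap',c)
e=P(340,195,.1576); print('bot', e-np.array([.00995,-.001,0]))
T=toolR(); print('dyz tool cap->well',T.T@(w-c))
```

```text
well [ 0.60285124 -0.02814266  0.105     ]
cap [ 0.60485643 -0.02873058  0.2056    ]
bot [ 0.60260877 -0.02894828  0.1576    ]
dyz tool cap->well [ 0.1006029  -0.00037545  0.00190837]
```

Call:
{"op": "carry_out", "data": {
  "moves": [0,3,-0.05,0.05,0,0,4.8,-0.05,0.05,0,0,5.3,-0.05,0.05,0,0,5.8,-0.05,0.05,0,0,6.3,-0.05,0.05,0,0,6.3,-0.05,0.05,0,0,6.3,-0.05,0.05,0]
}}

```text
time: 11.53
tool_pos: [0.6047, -0.0288, 0.1356]
tool_rot: [-0.037, 0.707, -0.037, -0.706]
contact_force: [-0.2, 0.2, -0.1]
gripper_width: 0.188
```

Run:
```python
from h import *
plan(.6035,-.0283,.120,-96.1)
i,f=snap('wrist','pics/w10.png'); cv2.imwrite('pics/w10b.png',cv2.resize(f[150:320,160:350],(670,600),interpolation=cv2.INTER_CUBIC))
```

```text
now [ 0.6047 -0.0288  0.1356] yaw -96.04 F [-0.2  0.2 -0.1] w 0.188 -> shift [ 1.56 -0.03  0.12] twist 0.001 rows 0.3758045993196866 0.008326358504896374
```

View pics/w10b.png

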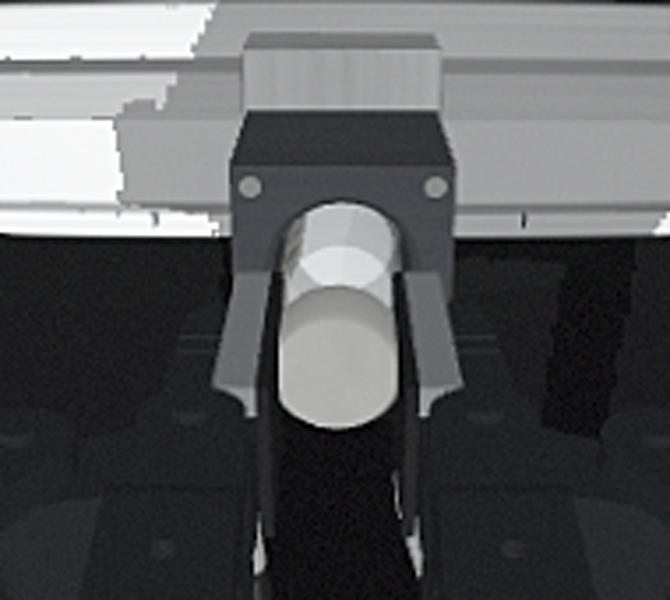

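Call:
{"op": "carry_out", "data": {
  "moves": [0,0.5,0,0.05,0,0,1.0,0,0.05,0,0,1.4,0,0.05,0,0,1.5,0,0.05,0,0,1.5,0,0.05,0,0,1.5,0,0.05,0]
}}

```text
time: 12.08
tool_pos: [0.6038, -0.0285, 0.1198]
tool_rot: [-0.037, 0.706, -0.037, -0.706]
contact_force: [0.2, -0.2, 1.9]
gripper_width: 0.19
```

Run:
```python
from h import *
plan(.6035,-.0283,.120,-96.1)
```

```text
now [ 0.6038 -0.0285  0.1198] yaw -96.02 F [ 0.2 -0.2  1.9] w 0.19 -> shift [-0.02 -0.01  0.03] twist 0.001 rows 0.009503529567159373 0.010641921744329961
```

Bottom reached (z 0.1198, slight force). Release gently and rise.

Call:
{"op": "carry_out", "data": {
  "moves": [0.25,0,0,0,0,0.3,0,0,0,0,0.4,0,0,0,0,0.45,0,0,0,0,0.45,0,0,0,0,0.45,-2,0,0,0,0.45,-5,0,0,0,0.45,-8,0,0,0,0.45,-8,0,0,0,0.45,-8,0,0,0,0.45,-8,0,0,0]
}}

```text
time: 13.0
tool_pos: [0.6035, -0.0284, 0.1993]
tool_rot: [0.037, -0.706, 0.037, 0.706]
contact_force: [0.4, -0.1, -0.8]
gripper_width: 0.45
```

Run:
```python
from h import *
plan(.4645,-.0586,.17,-79.7)
i,f=snap('wrist','pics/w11.png'); cv2.imwrite('pics/w11b.png',cv2.resize(f,(800,600),interpolation=cv2.INTER_CUBIC))
```

```text
now [ 0.6035 -0.0284  0.1993] yaw -96.03 F [ 0.4 -0.1 -0.8] w 0.45 -> shift [ 2.93  4.46 13.5 ] twist -0.285 rows 3.4822657388554257 2.280244020438886
```

View pics/w11b.png

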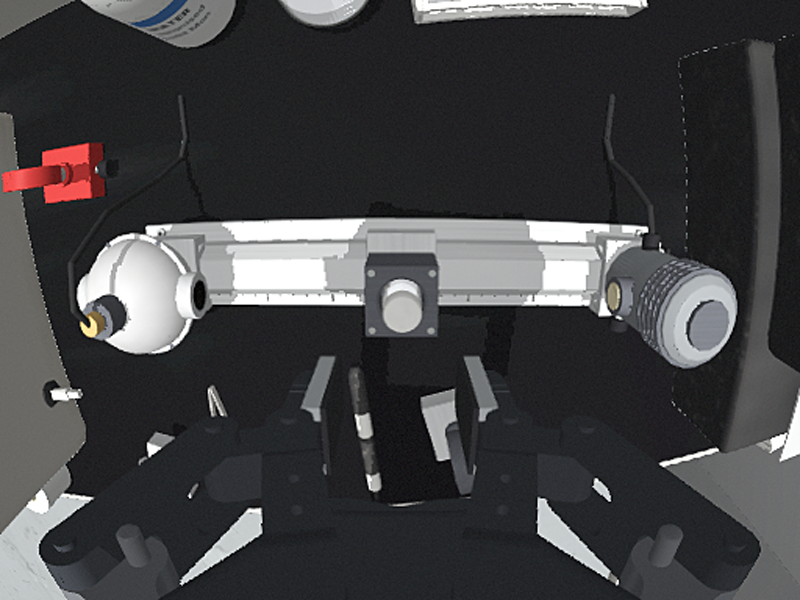

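Call:
{"op": "carry_out", "data": {
  "moves": [0.5,0,4.5,13.5,-0.285,0.5,0,4.5,13.5,-0.285,0.5,0,4.5,13.5,-0.285,0.5,0,4.5,13.5,-0.285,0.5,2.9,4.5,13.5,-0.285,0.5,2.9,4.5,13.5,-0.285,0.5,2.9,4.5,13.5,-0.285,0.5,2.9,4.5,13.5,-0.285]
}}

```text
time: 13.72
tool_pos: [0.4647, -0.0589, 0.1702]
tool_rot: [-0.063, -0.704, -0.064, 0.705]
contact_force: [0.2, 1.0, -0.1]
gripper_width: 0.498
```

Run:
```python
from h import *
plan(.4645,-.0586,.071,-79.7)
i,f=snap('wrist','pics/w12.png'); cv2.imwrite('pics/w12b.png',cv2.resize(f[130:300,160:350],(670,600),interpolation=cv2.INTER_CUBIC))
```

```text
now [ 0.4647 -0.0589  0.1702] yaw -79.68 F [ 0.2  1.  -0.1] w 0.498 -> shift [ 9.92 -0.03 -0.01] twist 0.0 rows 2.38006065306937 0.0021404270384153775
```

View pics/w12b.png

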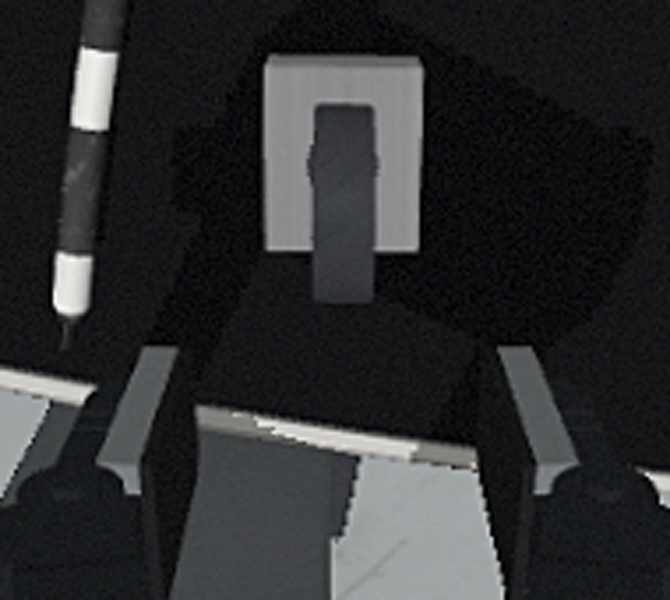

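Run:
```python
from h import *
i=load('pics/w12.npz'); k=670/190
P=lambda u,v,z:onz(i,160+(u+.5)/k-.5,130+(v+.5)/k-.5,z,True)
m=np.mean([P(*p,.021) for p in [(265,66),(423,66),(419,252),(265,252)]],0);print(m)
plan(m[0],m[1],.071,-79.7)
```

```text
[ 0.46545612 -0.05853612  0.021     ]
now [ 0.4652 -0.059   0.171 ] yaw -79.68 F [-0.3 -1.  -0.1] w 0.498 -> shift [10.   -0.04 -0.03] twist 0.0 rows 2.3986000206951075 0.0032907422913675917
```

Call:
{"op": "carry_out", "data": {
  "moves": [0.5,4,0,0,0,0.5,8,0,0,0,0.5,9.9,0,0,0,0.5,9.9,0,0,0,0.5,9.9,0,0,0,0.3,9.9,0,0,0,0.2,9.9,0,0,0,0,9.9,0,0,0,0,9.9,0,0,0,0,9.9,0,0,0,0,9.9,0,0,0,0,9.9,0,0,0]
}}

```text
time: 14.77
tool_pos: [0.467, -0.0598, 0.0746]
tool_rot: [0.064, 0.706, 0.063, -0.702]
contact_force: [0.7, -0.4, 6.7]
gripper_width: 0.147
```

Run:
```python
from h import *
plan(.5950,-.1082,.20,-96.1)
```

```text
now [ 0.467  -0.0598  0.0746] yaw -79.7 F [ 0.7 -0.4  6.7] w 0.147 -> shift [-12.46   7.08 -11.79] twist 0.286 rows 4.451155482430498 2.2903157429800234
```

Call:
{"op": "carry_out", "data": {
  "moves": [0,-4,0,0,0,0,-8,0,0,0,0,-12.5,0,0,0,0,-12.5,0,0,0,0,-12.5,7.1,-11.8,0.286,0,-12.5,7.1,-11.8,0.286,0,-12.5,7.1,-11.8,0.286,0,-12.5,7.1,-11.8,0.286,0,-12.5,7.1,-11.8,0.286,0,-12.5,7.1,-11.8,0.286,0,-12.5,7.1,-11.8,0.286]
}}

```text
time: 15.68
tool_pos: [0.5926, -0.1074, 0.1963]
tool_rot: [0.038, -0.706, 0.037, 0.707]
contact_force: [0.3, 0.2, -1.9]
gripper_width: 0.147
```

Run:
```python
from h import *
plan(.5950,-.1081,.20,-96.1)
i,f=snap('wrist','pics/w13.png'); cv2.imwrite('pics/w13b.png',cv2.resize(f,(800,600),interpolation=cv2.INTER_CUBIC))
i,f=snap('scene','pics/s13.png'); cv2.imwrite('pics/s13b.png',cv2.resize(f[80:280,150:350],(600,600),interpolation=cv2.INTER_CUBIC))
```

```text
now [ 0.5926 -0.1074  0.1963] yaw -96.07 F [ 0.3  0.2 -1.9] w 0.147 -> shift [-0.37  0.05 -0.25] twist 0.001 rows 0.10850301080370478 0.004014728535288129
```

View pics/w13b.png

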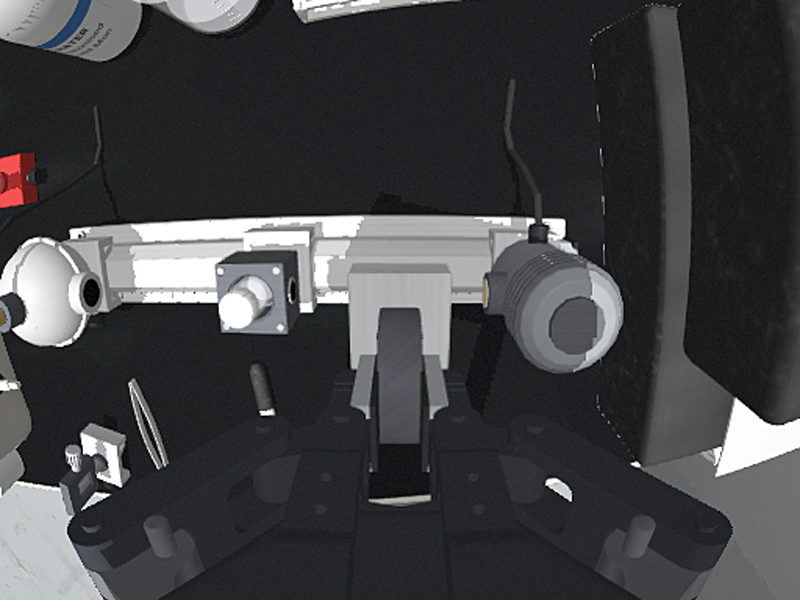

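View pics/s13b.png

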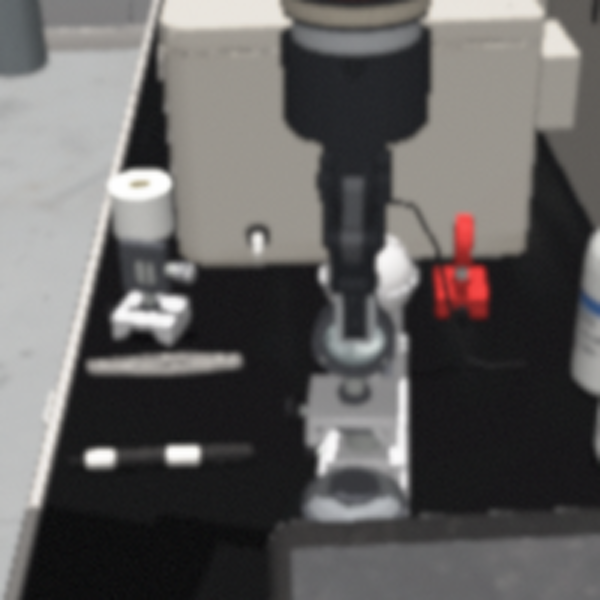

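Run:
```python
from h import *
i=load('pics/w13.npz'); z=.1427
f=cv2.imread('pics/w13.png')[155:290,200:310]; cv2.imwrite('pics/w13c.png',cv2.resize(f,(489,600),interpolation=cv2.INTER_CUBIC))
P=lambda u,v:onz(i,(u+.5)/1.5625-.5,(v+.5)/1.5625-.5,z,True)
a,b=P(350,275),P(451,275); d=b-a; print(a,b,np.linalg.norm(d),np.degrees(np.arctan2(d[1],d[0])))
n=np.array([.9943,-.1063,0]); print('centre',(a+b)/2-.027*n)
```

```text
[ 0.61887348 -0.08810565  0.1427    ] [ 0.61441708 -0.13008265  0.1427    ] 0.042212890355840214 -96.05999415887442
centre [ 0.58979918 -0.10622405  0.1427    ]
```

View pics/w13c.png

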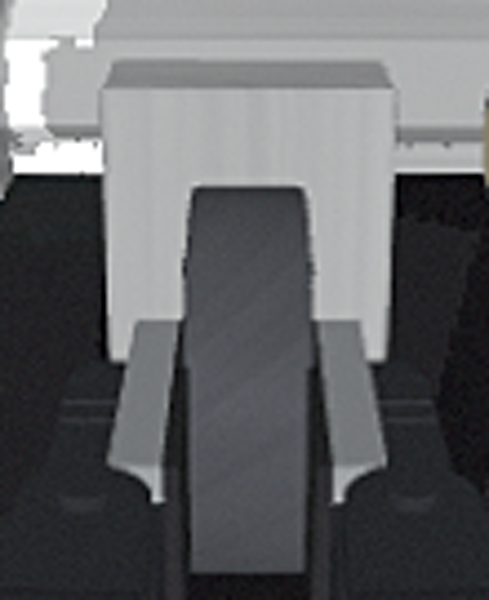

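Run:
```python
from h import *
i=load('pics/w13.npz'); k=4.445
for z in (.1427,):
    P=[onz(i,200+(u+.5)/k-.5,155+(v+.5)/k-.5,z,True) for u,v in [(103,87),(392,87),(387,361),(108,361)]]
    print(np.mean(P,0),[np.linalg.norm(P[j]-P[j-1]).round(4) for j in range(4)])
    d=P[1]-P[0];print(np.degrees(np.arctan2(d[1],d[0])))
```

```text
[ 0.59575901 -0.10631262  0.1427    ] [np.float64(0.0443), np.float64(0.0424), np.float64(0.0443), np.float64(0.044)]
-96.06496562148902
```

Call:
{"op": "carry_out", "data": {
  "moves": [0,3,0.05,-0.3,0,0,6,0.05,-0.3,0,0,7,0.05,-0.3,0,0,7.5,0.05,-0.3,0,0,7.5,0.05,-0.3,0,0,7.5,0.05,-0.3,0]
}}

```text
time: 16.28
tool_pos: [0.597, -0.1088, 0.1231]
tool_rot: [-0.037, 0.707, -0.038, -0.705]
contact_force: [-0.3, 0.1, -1.4]
gripper_width: 0.151
```

Run:
```python
from h import *
plan(.5950,-.1081,.1016,-96.1)
i,f=snap('wrist','pics/w14.png'); cv2.imwrite('pics/w14b.png',cv2.resize(f[100:300,100:400],(800,533),interpolation=cv2.INTER_CUBIC))
```

```text
now [ 0.597  -0.1088  0.1231] yaw -96.08 F [-0.3  0.1 -1.4] w 0.151 -> shift [ 2.15 -0.04  0.21] twist 0.0 rows 0.5186025080121235 0.0026078730641643233
```

View pics/w14b.png

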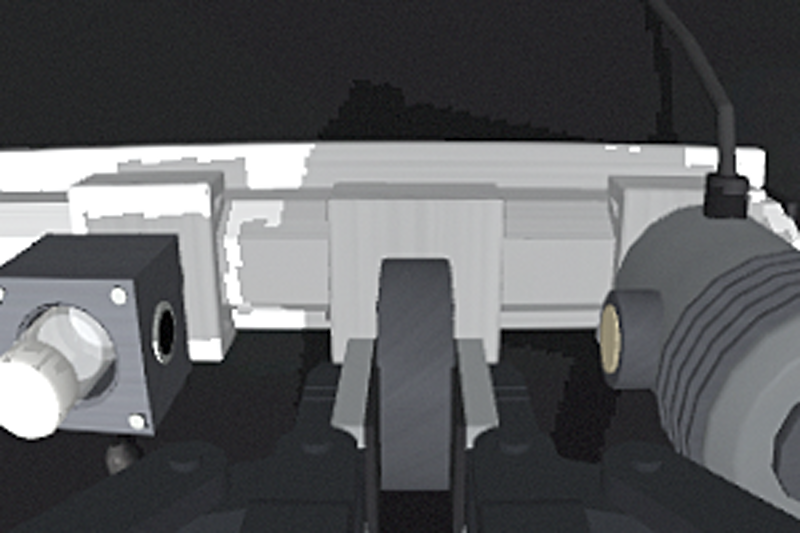

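Run:
```python
from h import *
i=load('pics/w14.npz'); k=800/300
n=np.array([.9943,-.1063,0]); u_=np.array([.1063,.9943,0]); M=np.array([.6033,-.0285,0])
def P(u,v,z): return onz(i,100+(u+.5)/k-.5,100+(v+.5)/k-.5,z,True)
for nm,u,v,z in [('lensL',330,199,.0695),('lensR',505,199,.0695),('holdL',75,185,.048),('holdR',222,185,.048),('holder front nearR',222,361,.048),('lens nearL',331,362,.0695),('lens nearR',498,362,.0695)]:
    p=P(u,v,z)-M; print(nm,'perp',(p@n).round(4),'along',(p@u_).round(4))
```

```text
lensL perp 0.0275 along -0.0583
lensR perp 0.0275 along -0.1011
holdL perp 0.027 along 0.0188
holdR perp 0.0264 along -0.0258
holder front nearR perp -0.027 along -0.0217
lens nearL perp -0.0164 along -0.057
lens nearR perp -0.0164 along -0.1009
```

Call:
{"op": "carry_out", "data": {
  "moves": [0,0.7,0,0.05,0,0,1.3,0,0.05,0,0,1.7,0,0.05,0,0,2.0,0,0.05,0,0,2.2,0,0.05,0,0,2.2,0,0.05,0,0,2.2,0,0.05,0]
}}

```text
time: 16.92
tool_pos: [0.5964, -0.1087, 0.1016]
tool_rot: [-0.037, 0.706, -0.038, -0.706]
contact_force: [-4.1, 2.1, 8.1]
gripper_width: 0.148
```

Run:
```python
from h import *
plan(.5950,-.1081,.1016,-96.1)
```

```text
now [ 0.5964 -0.1087  0.1016] yaw -96.08 F [-4.1  2.1  8.1] w 0.148 -> shift [ 0.   -0.04  0.15] twist 0.0 rows 0.036720780387899395 0.0025050330395986254
```

Call:
{"op": "carry_out", "data": {
  "moves": [0,0.1,0,0.1,0,0,0.2,0,0.15,0,0,0.2,0,0.15,0,0,0.2,0,0.15,0]
}}

```text
time: 17.25
tool_pos: [0.5962, -0.1086, 0.1016]
tool_rot: [-0.037, 0.707, -0.038, -0.705]
contact_force: [-4.2, 2.6, 13.1]
gripper_width: 0.146
```

Call:
{"op": "carry_out", "data": {
  "moves": [0.2,-0.1,0,0,0,0.3,-0.1,0,0,0,0.4,-0.1,0,0,0,0.45,-0.1,0,0,0,0.45,-0.1,0,0,0,0.45,-3,0,0,0,0.45,-6,0,0,0,0.45,-10,0,0,0,0.45,-10,0,0,0,0.45,-10,0,0,0,0.45,-10,0,0,0]
}}

```text
time: 18.17
tool_pos: [0.5943, -0.1084, 0.1973]
tool_rot: [0.038, -0.706, 0.038, 0.706]
contact_force: [-0.9, 0.3, -0.7]
gripper_width: 0.452
```

Run:
```python
from h import *
plan(.4390,.2000,.20,-108.3)
i,f=snap('wrist','pics/w15.png'); cv2.imwrite('pics/w15b.png',cv2.resize(f,(800,600),interpolation=cv2.INTER_CUBIC))
```

```text
now [ 0.5943 -0.1084  0.1973] yaw -96.09 F [-0.9  0.3 -0.7] w 0.452 -> shift [ -0.26 -29.02  18.71] twist 0.213 rows 8.28026680128581 1.705570628289879
```

View pics/w15b.png

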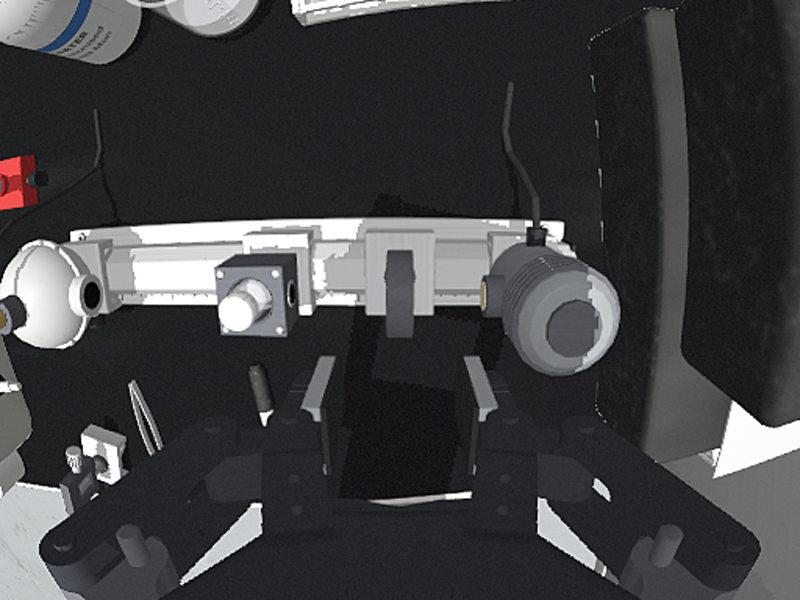

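Call:
{"op": "carry_out", "data": {
  "moves": [0.5,0,-29.5,19,0.213,0.5,0,-29.5,19,0.213,0.5,0,-29.5,19,0.213,0.5,0,-29.5,19,0.213,0.5,0,-29.5,19,0.213,0.5,0,-29.5,19,0.213,0.5,0,-29.5,19,0.213,0.5,0,-29.5,19,0.213,0.5,0,-29.5,19,0.213,0.5,0,-29.5,19,0.213,0.5,0,-29.5,19,0.213,0.5,0,-29.5,19,0.213]
}}

```text
time: 19.22
tool_pos: [0.4365, 0.2044, 0.1963]
tool_rot: [0.112, -0.697, 0.113, 0.699]
contact_force: [0.2, -0.6, -0.5]
gripper_width: 0.503
```

Run:
```python
from h import *
plan(.4339,.2066,.071,-108.3)
i,f=snap('wrist','pics/w16.png'); cv2.imwrite('pics/w16b.png',cv2.resize(f[100:320,120:380],(709,600),interpolation=cv2.INTER_CUBIC))
```

```text
now [0.4365 0.2044 0.1963] yaw -108.31 F [ 0.2 -0.6 -0.5] w 0.503 -> shift [12.53 -0.15  0.29] twist -0.0 rows 3.004869850148463 0.0009017925843952766
```

View pics/w16b.png

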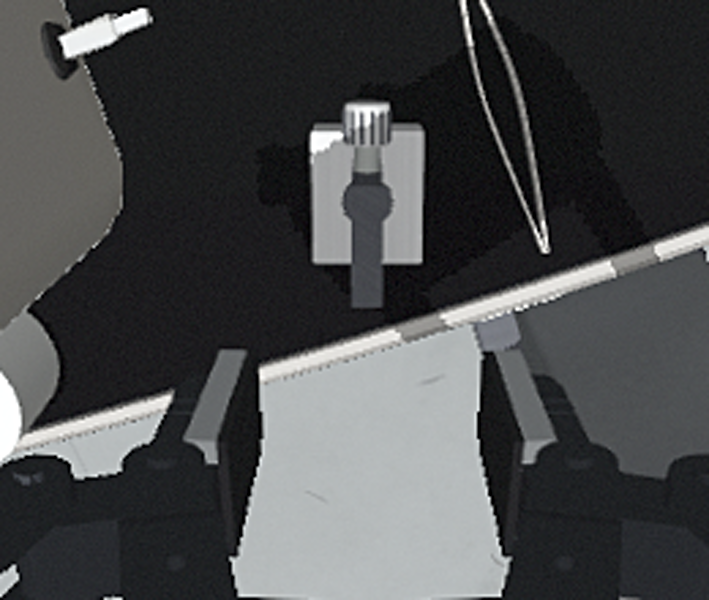

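Run:
```python
from h import *
a=load('pics/w1.npz');b=load('pics/w2.npz');sc=load('pics/s4.npz')
pa=(52/1.5625,278/1.5625);pb=(57/1.5625,438/1.5625)
print(tri(a,pa,b,pb,True,True))
print(tri(sc,(150+140/3,100+122/3),b,pb,False,True))
i=load('pics/w16.npz'); k=709/260
P=lambda u,v,z:onz(i,120+(u+.5)/k-.5,100+(v+.5)/k-.5,z,True)
q=[P(*p,.086) for p in [(352,0)]] 
m=np.mean([P(*p,.021) for p in [(311,133),(424,133),(423,263),(312,263)]],0); print('saddle',m)
e=(P(351,307,.086)+P(383,307,.086))/2; e2=e+.02*np.array([np.cos(np.radians(-18.3)),np.sin(np.radians(-18.3)),0]); print('plate',e2)
plan(e2[0],e2[1],.071,-108.3)
```

```text
(array([0.40808952, 0.40503387, 0.04434886]), np.float64(0.000881600761675157))
(array([0.41423585, 0.39210738, 0.0536661 ]), np.float64(0.003297608174152378))
saddle [0.43357978 0.20710574 0.021     ]
plate [0.43360492 0.20722014 0.086     ]
now [0.4368 0.2041 0.1966] yaw -108.36 F [0.1 0.4 0.2] w 0.503 -> shift [12.56 -0.21  0.39] twist -0.001 rows 3.0129025104558447 0.00817599725318961
```

Call:
{"op": "carry_out", "data": {
  "moves": [0.5,4,-0.2,0.3,0,0.5,8,-0.2,0.3,0,0.5,10,-0.2,0.3,0,0.5,10,-0.2,0.3,0,0.5,10,-0.2,0.3,0]
}}

```text
time: 19.68
tool_pos: [0.4342, 0.2066, 0.0965]
tool_rot: [0.113, -0.697, 0.114, 0.699]
contact_force: [0.8, -0.6, 0.2]
gripper_width: 0.507
```

Run:
```python
from h import *
plan(.4336,.2071,.072,-108.3)
```

```text
now [0.4342 0.2066 0.0965] yaw -108.4 F [ 0.8 -0.6  0.2] w 0.507 -> shift [ 2.45 -0.03  0.06] twist -0.002 rows 0.5866408573541441 0.014394799439896536
```

Call:
{"op": "carry_out", "data": {
  "moves": [0.5,2.4,0,0.05,0,0.5,2.4,0,0.05,0,0.5,2.4,0,0.05,0,0.3,2.4,0,0.05,0,0.2,2.4,0,0.05,0,0,2.4,0,0.05,0,0,2.4,0,0.05,0,0,2.4,0,0.05,0,0,2.4,0,0.05,0,0,2.4,0,0.05,0]
}}

```text
time: 20.52
tool_pos: [0.4351, 0.2082, 0.0752]
tool_rot: [-0.113, 0.699, -0.112, -0.697]
contact_force: [-0.8, -0.9, 5.6]
gripper_width: 0.1
```

Run:
```python
from h import *
plan(.6118,.0510,.215,-96.1)
```

```text
now [0.4351 0.2082 0.0752] yaw -108.28 F [-0.8 -0.9  5.6] w 0.1 -> shift [-13.95   9.38 -21.74] twist -0.213 rows 6.589257548366064 1.7013460983784956
```

Run:
```python
from h import *
plan(.50,.0627,.215,-96.1)
```

```text
now [0.4351 0.2082 0.0752] yaw -108.28 F [-0.8 -0.9  5.6] w 0.1 -> shift [-13.97  11.77 -10.76] twist -0.213 rows 5.0841928463803905 1.7013460983784956
```

Call:
{"op": "carry_out", "data": {
  "moves": [0,-4,0,0,0,0,-8,0,0,0,0,-12,0,0,0,0,-14,0,0,0,0,-14,0,0,0,0,-14,0,0,0]
}}

```text
time: 21.02
tool_pos: [0.4344, 0.2082, 0.2142]
tool_rot: [-0.113, 0.699, -0.112, -0.698]
contact_force: [-0.7, 0.1, -2.8]
gripper_width: 0.098
```

Run:
```python
from h import *
plan(.50,.0627,.215,-96.1)
plan(.6118,.0510,.215,-96.1)
```

```text
now [0.4344 0.2082 0.2142] yaw -108.28 F [-0.7  0.1 -2.8] w 0.098 -> shift [ -0.07  11.76 -10.8 ] twist -0.213 rows 3.8287446121314486 1.701379412481251
now [0.4344 0.2082 0.2142] yaw -108.28 F [-0.7  0.1 -2.8] w 0.098 -> shift [ -0.05   9.37 -21.78] twist -0.213 rows 5.68531990851953 1.701379412481251
```

Call:
{"op": "carry_out", "data": {
  "moves": [0,0,11.8,-10.8,-0.213,0,0,11.8,-10.8,-0.213,0,0,11.8,-10.8,-0.213,0,0,11.8,-10.8,-0.213,0,0,11.8,-10.8,-0.213,0,0,9.4,-21.8,-0.213,0,0,9.4,-21.8,-0.213,0,0,9.4,-21.8,-0.213,0,0,9.4,-21.8,-0.213,0,0,9.4,-21.8,-0.213,0,0,9.4,-21.8,-0.213]
}}

```text
time: 21.93
tool_pos: [0.6098, 0.0507, 0.2103]
tool_rot: [0.038, -0.704, 0.037, 0.708]
contact_force: [-1.2, 0.9, -2.7]
gripper_width: 0.1
```

Run:
```python
from h import *
plan(.6118,.0510,.122,-96.1)
i,f=snap('wrist','pics/w17.png'); cv2.imwrite('pics/w17b.png',cv2.resize(f,(800,600),interpolation=cv2.INTER_CUBIC))
```

```text
now [0.6098 0.0507 0.2103] yaw -96.08 F [-1.2  0.9 -2.7] w 0.1 -> shift [ 8.83 -0.05 -0.25] twist 0.0 rows 2.119020141358562 0.002692811350585269
```

View pics/w17b.png

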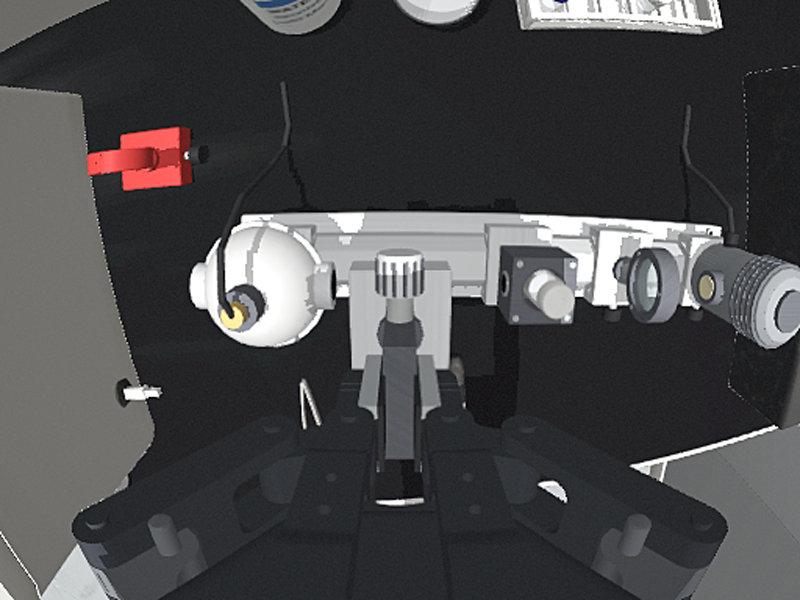

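Clear; knob faces away from the robot. Lower to just above the rail.

Call:
{"op": "carry_out", "data": {
  "moves": [0,3,0,-0.15,0,0,6,0,-0.15,0,0,8,0,-0.15,0,0,8.6,0,-0.15,0,0,8.6,0,-0.15,0,0,8.6,0,-0.15,0]
}}

```text
time: 22.48
tool_pos: [0.6129, 0.0505, 0.1285]
tool_rot: [-0.037, 0.706, -0.037, -0.706]
contact_force: [-0.6, -0.1, -1.9]
gripper_width: 0.103
```

Run:
```python
from h import *
plan(.6118,.0510,.1022,-96.1)
i,f=snap('wrist','pics/w18.png'); cv2.imwrite('pics/w18b.png',cv2.resize(f[100:300,100:400],(800,533),interpolation=cv2.INTER_CUBIC))
```

```text
now [0.6129 0.0505 0.1285] yaw -96.07 F [-0.6 -0.1 -1.9] w 0.103 -> shift [ 2.63 -0.04  0.12] twist 0.001 rows 0.6313833666601238 0.004542206976880444
```

View pics/w18b.png

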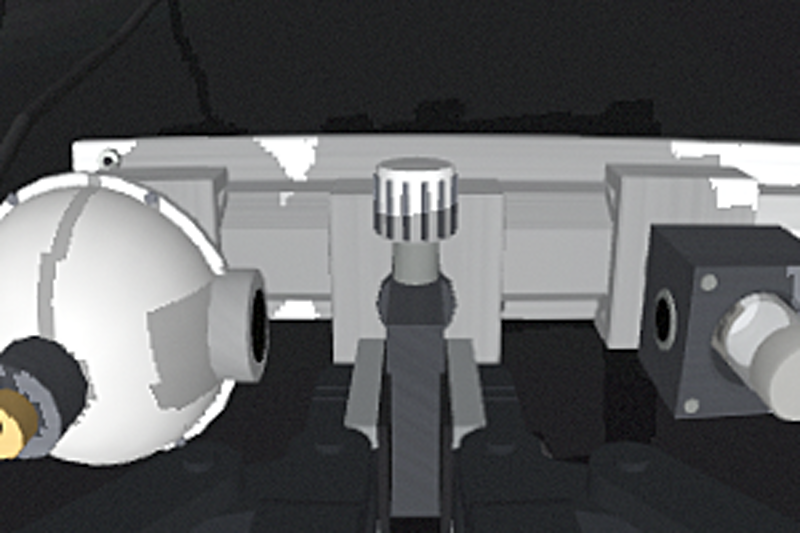

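Run:
```python
from h import *
i=load('pics/w18.npz'); k=800/300
n=np.array([.9943,-.1063,0]); u_=np.array([.1063,.9943,0]); M=np.array([.6033,-.0285,0])
def P(u,v,z): return onz(i,100+(u+.5)/k-.5,100+(v+.5)/k-.5,z,True)
zs=.1285-.0752+.021
for nm,u,v,z in [('slitL',330,193,zs),('slitR',505,193,zs),('holdL',608,173,.048),('holdL2',608,177,.048)]:
    p=P(u,v,z)-M; print(nm,'perp',(p@n).round(4),'along',(p@u_).round(4))
```

```text
slitL perp 0.0277 along 0.1018
slitR perp 0.0278 along 0.0589
holdL perp 0.0275 along 0.0266
holdL2 perp 0.0264 along 0.0265
```

Call:
{"op": "carry_out", "data": {
  "moves": [0,1,0,0.1,0,0,1.6,0,0.1,0,0,2.0,0,0.1,0,0,2.4,0,0.1,0,0,2.7,0,0.1,0,0,2.8,0,0.1,0,0,2.8,0,0.1,0,0,2.8,0,0.1,0]
}}

```text
time: 23.2
tool_pos: [0.6129, 0.0502, 0.1022]
tool_rot: [-0.037, 0.706, -0.038, -0.706]
contact_force: [-4.8, -0.8, 8.8]
gripper_width: 0.099
```

Run:
```python
from h import *
plan(.6118,.0510,.1022,-96.1)
```

```text
now [0.6129 0.0502 0.1022] yaw -96.09 F [-4.8 -0.8  8.8] w 0.099 -> shift [ 0.   -0.07  0.11] twist 0.0 rows 0.03181086402092141 0.0019011533378747315
```

Call:
{"op": "carry_out", "data": {
  "moves": [0,0.1,0,0.1,0,0,0.2,0,0.15,0,0,0.2,0,0.15,0,0,0.2,0,0.15,0]
}}

```text
time: 23.53
tool_pos: [0.6127, 0.0502, 0.1022]
tool_rot: [-0.037, 0.708, -0.038, -0.705]
contact_force: [-4.5, 0.3, 14.5]
gripper_width: 0.096
```

Call:
{"op": "carry_out", "data": {
  "moves": [0.15,-0.1,0,0,0,0.22,-0.1,0,0,0,0.28,-0.1,0,0,0,0.28,-0.1,0,0,0,0.28,-0.1,0,0,0,0.28,-3,0,0,0,0.28,-6,0,0,0,0.28,-10,0,0,0,0.28,-12,0,0,0,0.28,-12,0,0,0,0.28,-12,0,0,0,0.28,-12,0,0,0]
}}

```text
time: 24.53
tool_pos: [0.6098, 0.0505, 0.2161]
tool_rot: [0.038, -0.705, 0.038, 0.707]
contact_force: [-0.5, 0.0, 0.1]
gripper_width: 0.278
```

Run:
```python
from h import *
plan(.50,-.02,.26,-96.1)
```

```text
now [0.6098 0.0505 0.2161] yaw -96.09 F [-0.5  0.   0.1] w 0.278 -> shift [-4.37  8.18 10.18] twist 0.0 rows 3.302897405463861 0.0019048675491288695
```

Call:
{"op": "carry_out", "data": {
  "moves": [0.28,-5,0,0,0,0.28,-5,8,8,0,0.28,-5,8,8,0,0.28,-5,8,8,0,0.28,-5,8,8,0,0.28,-5,8,8,0,0.28,-5,8,8,0,0.28,-5,8,8,0]
}}

```text
time: 25.2
tool_pos: [0.5227, -0.02, 0.2663]
tool_rot: [0.037, -0.705, 0.037, 0.707]
contact_force: [-0.1, -0.6, 0.3]
gripper_width: 0.28
```

Run:
```python
from h import *
st()
i,f=snap('wrist','pics/w19.png'); cv2.imwrite('pics/w19b.png',cv2.resize(f[80:230,60:440],(800,316),interpolation=cv2.INTER_CUBIC))
i,f=snap('side','pics/d19.png'); cv2.imwrite('pics/d19b.png',cv2.resize(f[100:300,150:350],(600,600),interpolation=cv2.INTER_CUBIC))
i,f=snap('scene','pics/s19.png'); cv2.imwrite('pics/s19b.png',cv2.resize(f[130:270,200:340],(600,600),interpolation=cv2.INTER_CUBIC))
```

```text
t 25.2 pos [ 0.5227 -0.02    0.2663] rot [ 0.0375 -0.7054  0.0371  0.7069] F [-0.1 -0.6  0.3] w 0.28
```

View pics/w19b.png

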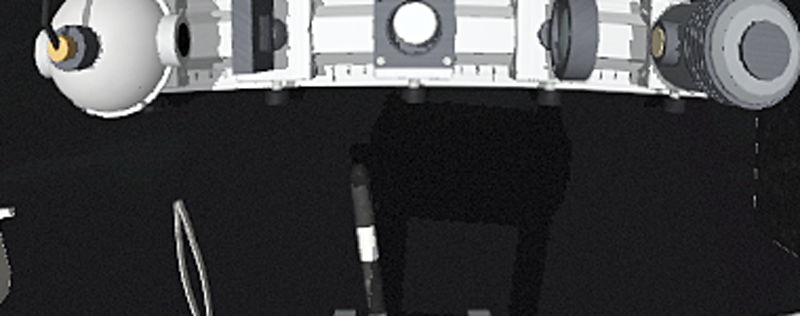

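View pics/d19b.png

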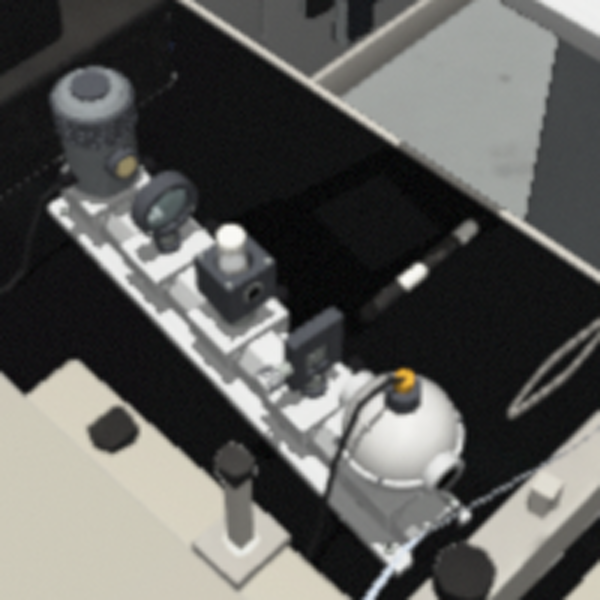

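View pics/s19b.png

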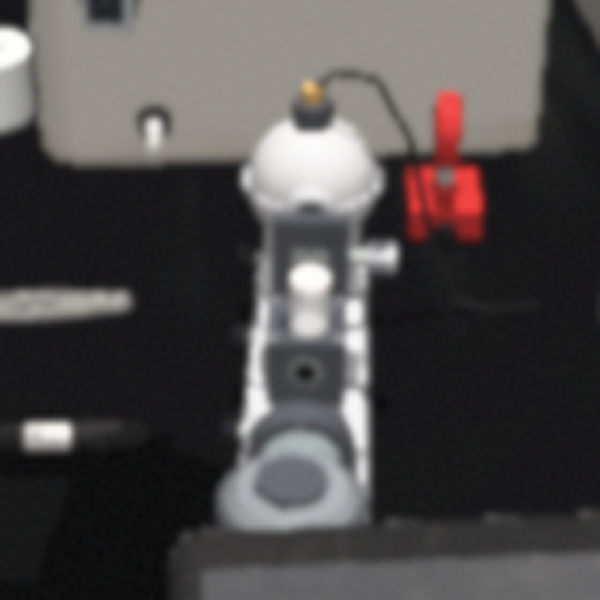

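Run:
```python
from h import *
sc=load('pics/s19.npz'); sd=load('pics/d19.npz'); w=load('pics/w19.npz')
k=140/600; S=(200+310*k,130+272*k); D=(150+231/3,100+234/3); W=(60+415*380/800,80+24*150/316)
print(tri(sc,S,sd,D), tri(sd,D,w,W,False,True), onz(w,*W,.129,True))
M=np.array([.6033,-.0285,0]);u=np.array([.1063,.9943,0])
P=lambda a,b,z:onz(w,60+(a+.5)*380/800-.5,80+(b+.5)*150/316-.5,z,True)
# plate / ring top edges
for n,a,b,z in [('slit near top L',234,72,.113),('slit near top R',268,72,.113),('ring near',573,79,.113)]:
    p=P(a,b,z);print(n,p.round(4),((p-M)@u).round(4))
```

```text
(array([ 0.60566254, -0.02909833,  0.13002056]), np.float64(0.003409445735930835)) (array([ 0.60357816, -0.02889866,  0.12988247]), np.float64(0.00044052441656730113)) [ 0.60344809 -0.02875609  0.129     ]
slit near top L [0.5932 0.0573 0.113 ] 0.0843
slit near top R [0.5908 0.041  0.113 ] 0.0678
ring near [ 0.573  -0.0993  0.113 ] -0.0736
```

Run:
```python
from plant import workorder
print(workorder.job_done())
```

```text
the job is handed in; nothing more can be done
None
```

I set up the photometer on the rail and handed the job in at about 25 s of the 122 s allowed. The hand-in gives no verdict, so the results below are my own checks.

- **Holder:** on the rail at the middle between lamp and sphere. The camera put it within about 1 mm of the mid-line. It was fully down, and pressing harder moved it no further.
- **Lens and slit:** about 80 mm from the lamp and from the sphere, measured just before the final lowering. Both came to rest at the expected full depth. They were turned to within about 0.1° of the rail before release.
- **Vial:** the loose white-capped one is standing in the well. Two camera pairs gave its cap top at 0.130 m, against 0.129 m expected when fully down. Its axis is within about 1 mm of the well's.
- **Rest of the scene:** nothing tipped over, I left the red look-alike and the racked vials alone, and the gripper ended open and well above everything.

**Checks that disagreed:** estimates of the rail's mid-line differed by 2–3 mm between views, so I took the line from where the holder seated itself. The measured tool position also scattered by about 2 mm. In the final wrist picture the lens's coarse ring-edge point read about 74 mm from the middle. That is one blurry edge rather than the ring's centre, and I did not measure it again after release.

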